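# Refit the battery holder and cover of a toy truck

## Task

The toy truck lies on its back with its battery bay open. Drop the battery holder into the bay, then fetch the battery cover that is tucked half under the low riser, hook its two tabs under the lip of the bay at a tilt and swing it down until it lies flat and fully home over the battery holder. Leave the other toys where they stand.

Things in the scene. Friction and masses are not known exactly. Their poses are not given: they have to be found in the camera images.
- truck: Toy truck, upside down, fixed: chassis 230 mm (x) by 110 mm (y), its flat grey deck 61 mm above the table; black wheels at the corners to 156 mm overall width, 72 mm high. Two spring blocks on the deck rise to 80 mm: x -66 to -18 mm, |y| 38 to 55 mm. Origin: on the table under the centre of the battery bay; z up.
- truck_seat (a point): Centre of the cover recess's floor, 49 mm above the table, axes as the truck's: the seated cover's origin belongs here, cover x along truck x. The recess is 12 mm deep below the deck, 70 mm wide (|y| < 35 mm), x -54 to +52 mm. Cover just lies in it by its weight; nothing clicks.
- truck_bay (a point): Centre of the floor of the open battery bay in the recess, 11 mm above the table. The bay is 88 mm (x) by 56 mm (y), 38 mm deep below the recess floor.
- truck_lip (a point): Middle of the lower inner edge of the lip, at x -54 mm, 8 mm above the recess floor. The lip (x -72 to -54 mm, 4 mm thick, top level with the deck) overhangs a pocket for the cover's tabs: the pocket reaches from x -50 to -72 mm, is 56 mm wide, and its floor is 12 mm below the recess floor.
- cover: Battery cover, grey plastic, about 70 g: plate 100 mm (x) by 64 mm (y), 6 mm thick; two tabs 16 mm wide (at y +-16 mm), 4 mm thick, flush with the underside, stick out 12 mm from its -x edge. Origin: centre of the plate's underside; z up, out of the rib side. Starts flat on the table, rib up, rib half under the riser, tab half sticking out of the riser's front.
- cover_tabs (a point): Middle of the line between the two tab ends of the cover, x -62 mm, 2 mm above the underside.
- cover_rib (a point): Middle of the top of the cover's finger rib, 24 mm above the underside. The rib runs along cover x, from x 10 to 44 mm, is 14 mm wide and rises 18 mm above the plate.
- pack: Battery holder, black with two steel cells, about 80 g: 64 mm (x) by 46 mm (y), 20 mm high over the cells, with an upright pull web along x in the middle, 10 mm wide, 54 mm long, its top 36 mm above the underside. Origin: centre of the underside; z up. Fits the bay along truck x either way round, web up.
- riser: Low wooden riser shelf, fixed: 200 x 200 mm, board underside 34 mm and top 46 mm above the table, on two side walls 12 mm thick (at |y| 88 to 100 mm), front (x -100 mm) and back open; two bins stand on its rear half (x above 25 mm), up to 91 mm high. Origin: on the table under its centre; the front faces its -x.
- tree: Bystander: green toy fir tree, 80 mm high, foot 44 mm and widest part 52 mm across, loose. Origin: centre of its foot.
- wagon: Bystander: small toy wagon, 68 x 48 x 40 mm, loose. Origin: on the table under its middle.
- doll: Bystander: wooden peg doll, 62 mm high, 30 mm foot, loose. Origin: centre of its foot.
- wheel: Bystander: spare black toy wheel lying flat, 46 mm across, 18 mm high, loose. Origin: centre of its underside.
Not all that is in view belongs to the job. What is shaped like the pack but blue is not meant.

How it is judged:
By the outcome, as a careful person would: the job done as asked, in the order asked, and still so for the second after the job is handed in, with the robot touching nothing.
It also fails if it takes over 72 s, if anything falls off the work surface, if the arm or the gripper's body presses on something with over 40 N, if the wrist force passes 120 N, or if a joint passes its speed limit or range.

## Robot

A 6-joint arm with a two-finger parallel gripper is mounted at the origin on the work surface. World frame = base frame: x ahead of the robot, y to its left, z up, the work surface at z = 0. Lengths are in m, angles in rad, forces in N, time in s.
With the tool pointing down it reaches from about 0.35 to 0.725 m from the base axis. Payload 6 kg.
Tool frame: the origin (TCP) lies on the centre line of the jaws, within the pads' length; the fingertips stand 17 mm ahead of it and the grasp point (between the pads) lies 2 mm behind it; y points along the fingers, z is the direction in which the jaws open and shut, and the axes are right-handed (so a half turn about y gives the same grasp; the last joint's range is limited). The gripper opens to 85 mm and grips with 20 to 120 N. Pads are 22 mm wide; open, the fingers measure 114 mm over their backs; the gripper's body (76 mm by 85 mm) begins 54 mm behind the grasp point. The pads swing forward as they close: fully open they stand 13 mm farther back than shut.
Start: joints at [-0.911, 0.04, 0.085, 0, -1.615, -0.334], TCP at [0.192, -0.568, 0.248] pointing down, gripper open.
Joint ranges: [-2.56, 2.56], [-1.29, 2.01], [-1.08, 1.49], [-3.29, 1.98], [-2.81, -0.18], [-2.99, 2.99]. Speed limits (rad/s): [2.57, 2.57, 3.01, 3.14, 3.14, 3.14].

## Interface

Orientations are given as a rotation vector (axis times angle).
In Python, from plant import r gives the robot as it stands.
- The arm moves only by the tool arm_command, never from a script. Its argument "series" is a list of rows, each an object with "dp": the shift along the tool's x, y, z in m, a list of three; "turn": the turn about the tool's y in degrees; "gripper": the gripper command: -1 is fully open, 1 is shut, values between are in proportion. A call has 1 to 5 rows; each row shifts and turns the commanded pose from where the row before left it, along the tool's axes as they then stand; what a row does not reach is not made up. A row lasts 1/12 s, in which the tool goes at most 41.7 mm and 7.16 degrees, less where a joint would pass 70% of its speed; a pose out of reach is approached as far as the arm can. A call is refused whole if a number of a shift passes 0.0417 or a number of a turn 7.16, either way. A call with a gripper value outside its range is refused whole. The fingers move at their own pace and stop on an object; "grip_force" is the grip in N (left out, the last holds). Time passes only in rows, so rows that do not move let the fingers close. It gives the time, the measured TCP pose, the force and the opening at its end, in the units of the state.
- r.read_state(): the state, without advancing time (a new reading comes with each control period).
- r.read_camera(name): name is "side" or "top"; returns the picture (400x640x3 uint8, blue, green, red); there is no depth.
- r.calibration(name): a dict with "mtx" (3x3 intrinsics, pixels), "dist" ([k1, k2, p1, p2, k3] as OpenCV has them; the pictures are not rectified), "eye" and "orientation" of the camera in the world. Camera axes: x right, y up, looking along -z (the intrinsics and any distortion apply to the point x, -y, -z); pixel columns grow to the right and rows downward; lengths in m; the calibration is good to about 2 mm. A picture is of the moment at which its call begins. calibration takes no time and is no camera call.
- r.hand_in(): hands the job in, once; it reports no verdict.
The state is a dict: "t": time; "joint_positions": joint angles; "qvel": joint speeds; "tau": joint torques, N m; "position": TCP position; "ee_rot": TCP orientation; "contact_force": force on the tool from outside, world axes, zero at the start; "wrist_torque": the same for the moment, N m; "finger_gap": opening from 0.0 (shut) to 1.0 (fully open).
Only numpy, scipy, OpenCV 4.12 (cv2) and the standard library are available. Lean on these libraries where they do the work, as an engineer would, in place of code of your own. Each camera call takes 0.05 s, during which the arm holds its last target.

## Working session

There is one attempt and no reset: what is moved stays moved. The work goes in short steps, Python scripts to look and compute and a tool call to move; the robot and the scene stay as the last step left them, time stands still between calls to the robot, and variables do not carry over. Pictures are saved under pics/ and viewed, and the job is handed in when it is done.

Besides the shell and the picture viewer there is one more tool, called after "Emit:" in YAML: its name, and indented under it one key for each argument. arm_command: Moves the arm, as the interface text tells. Its arguments: {"type":"object","properties":{"series":{"type":"array"},"grip_force":{"type":"number"}},"required":["series"]}

```bash
ls; mkdir -p pics; python3 - <<'E'
from plant import r
import cv2
print(r.read_state())
for n in("side","top"):
    cv2.imwrite(f"pics/{n}0.png",r.read_camera(n)); print(n,r.calibration(n))
E
```

```text
pics
{'t': 0.0, 'joint_positions': array([-9.11305728e-01,  4.08001108e-02,  8.38182664e-02, -4.76111268e-04,
       -1.61546386e+00, -3.33708930e-01]), 'qvel': array([ 4.69023658e-04, -2.07211660e-04, -9.72970230e-04, -4.77618928e-04,
       -6.80905170e-04, -1.22246720e-05]), 'tau': array([-8.24438539e-04, -3.68205535e+01,  3.47414267e+01,  6.93284735e+00,
       -5.49393852e-03,  1.05072004e-07]), 'position': array([ 0.19203072, -0.56813725,  0.24728711]), 'ee_rot': array([-1.55395212, -0.25533145,  0.25591088]), 'contact_force': array([-0.1089196 ,  0.47382298, -0.11603409]), 'wrist_torque': array([-0.05009534, -0.02391978, -0.0012461 ]), 'finger_gap': 1.0042084215089166}
side {'mtx': array([[378.40610929,   0.        , 318.73592294],
       [  0.        , 378.40610929, 191.43644332],
       [  0.        ,   0.        ,   1.        ]]), 'dist': array([-0.0131994,  0.       ,  0.       ,  0.       ,  0.       ]), 'eye': array([ 0.52694349, -0.79153516,  0.86043035]), 'orientation': array([ 0.78799497, -0.0236666 , -0.04447577])}
top {'mtx': array([[447.58997685,   0.        , 327.28593827],
       [  0.        , 447.58997685, 194.13300173],
       [  0.        ,   0.        ,   1.        ]]), 'dist': array([0.04073955, 0.        , 0.        , 0.        , 0.        ]), 'eye': array([0.43281506, 0.01539776, 1.24920689]), 'orientation': array([ 0.07817854, -0.0727142 , -1.59766193])}
```

View pics/top0.png

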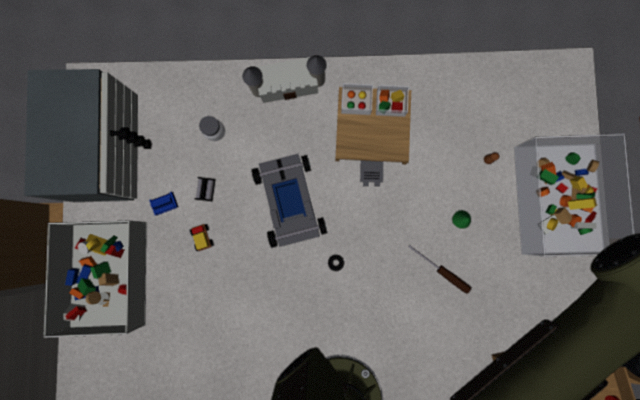

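View pics/side0.png

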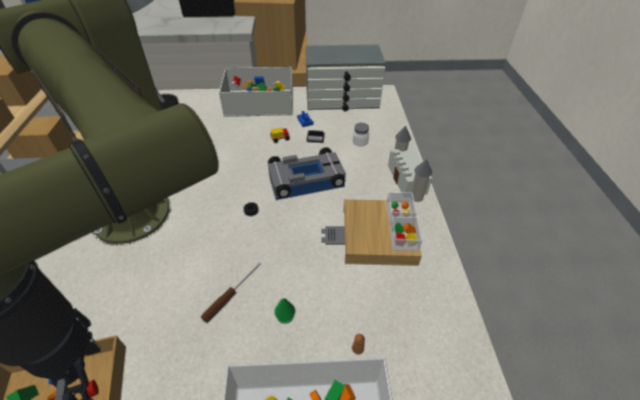

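The top view shows the truck around (288,200), the black pack at (205,188) and its blue decoy at (163,203). The riser is at (373,135), with the cover's tab half at (371,173). Next I'll enlarge these.

```bash
cat > h.py <<'E'
import numpy as np, cv2
from scipy.spatial.transform import Rotation as R
from plant import r
def cam(n):
    c=r.calibration(n); Rc=R.from_rotvec(c["orientation"]).as_matrix()@np.diag([1,-1,-1])
    return c["mtx"],c["dist"],np.array(c["eye"]),Rc
def pix(n,P):
    K,d,e,Rc=cam(n); P=np.atleast_2d(np.array(P,float))
    rv=cv2.Rodrigues(Rc.T)[0]; return cv2.projectPoints(P,rv,-Rc.T@e,K,d)[0][:,0]
def world(n,uv,z):
    K,d,e,Rc=cam(n); uv=np.atleast_2d(np.array(uv,float))[:,None]
    q=cv2.undistortPoints(uv,K,d)[:,0]; D=np.c_[q,np.ones(len(q))]@Rc.T
    return e+D*((z-e[2])/D[:,2])[:,None]
def crop(img,x0,y0,w,h,s,f):
    c=cv2.resize(img[y0:y0+h,x0:x0+w],None,fx=s,fy=s,interpolation=cv2.INTER_CUBIC)
    c=cv2.convertScaleAbs(c,alpha=1.4,beta=10)
    for i in range(0,w,10):
        cv2.line(c,(i*s,0),(i*s,6 if i%50 else 14),(0,255,255),1)
        if i%20==0: cv2.putText(c,str(x0+i),(i*s,24),0,.4,(0,255,255),1)
    for i in range(0,h,10):
        cv2.line(c,(0,i*s),(6,i*s),(0,255,255),1)
        if i%20==0: cv2.putText(c,str(y0+i),(8,i*s+4),0,.4,(0,255,255),1)
    cv2.imwrite(f,c)
E
python3 - <<'E'
from h import *
t=cv2.imread("pics/top0.png"); s=cv2.imread("pics/side0.png")
crop(t,240,145,95,110,5,"pics/c1.png")
crop(t,140,165,90,60,8,"pics/c2.png")
crop(t,325,75,100,120,5,"pics/c3.png")
crop(s,255,110,100,90,6,"pics/c4.png")
E
```

```text
(no output)
```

View pics/c1.png

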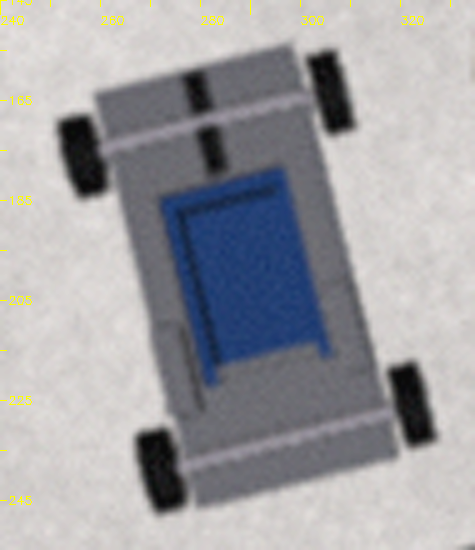

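View pics/c2.png

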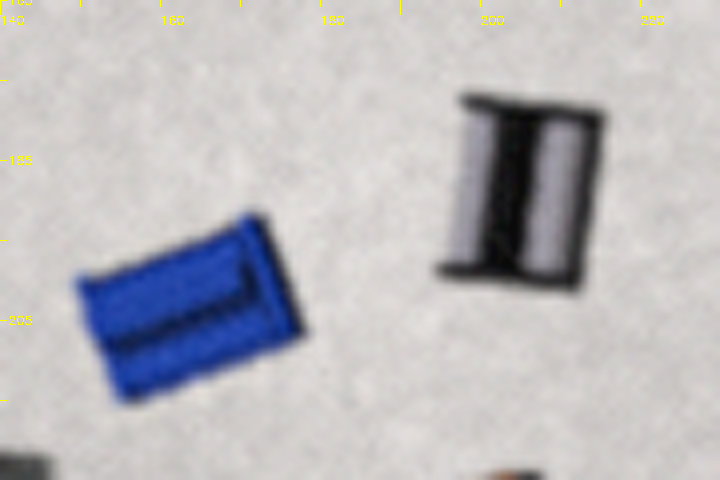

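View pics/c3.png

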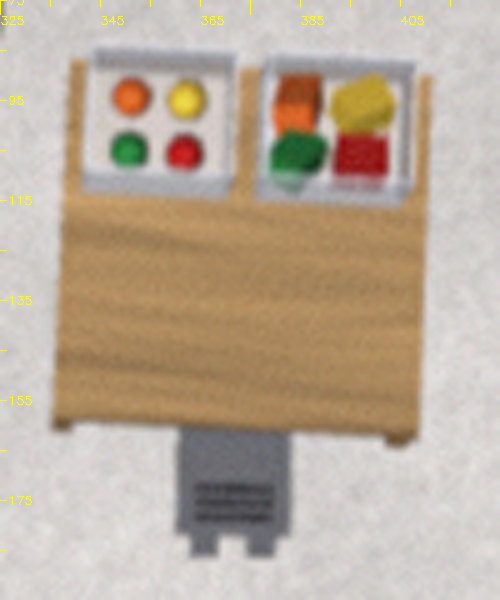

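View pics/c4.png

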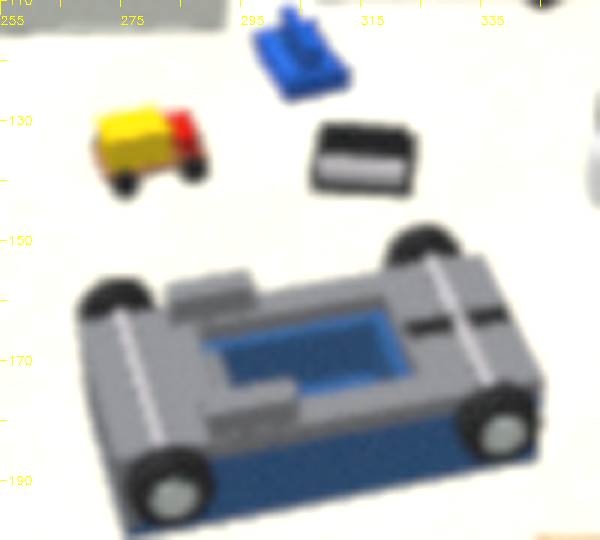

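```bash
cat >> h.py <<'E'
from scipy.optimize import least_squares
def place(p,L): # p=x,y,yaw ; L local pts
    L=np.atleast_2d(np.array(L,float)); c,s=np.cos(p[2]),np.sin(p[2])
    return np.c_[p[0]+c*L[:,0]-s*L[:,1],p[1]+s*L[:,0]+c*L[:,1],L[:,2]]
def fit(obs,p0): # obs: list (cam,uv,local)
    f=lambda p:np.concatenate([(pix(n,place(p,l))[0]-uv) for n,uv,l in obs])
    o=least_squares(f,p0,loss="soft_l1"); return o.x,o.fun
def draw(img,n,p,polys,col=(0,255,0)):
    S=6; 
    for L in polys:
        q=pix(n,place(p,L)); yield q
E
python3 - <<'E'
from h import *
T="top";S="side"
def c(x0,y0,s): return lambda u,v:(x0+u/s,y0+v/s)
a=c(240,145,5); b=c(140,165,8); d=c(325,75,5); e=c(255,110,6)
D=.061
# truck: deck corners with unknown centre -> first use corners, model origin offset 0
tr=[(T,a(95,92),(.115,.055,D)),(T,a(293,43),(.115,-.055,D)),(T,a(195,507),(-.115,.055,D)),(T,a(398,457),(-.115,-.055,D)),
 (S,e(543,380),(.115,-.055,D)),(S,e(487,255),(.115,.055,D)),(S,e(125,492),(-.115,-.055,D)),(S,e(82,318),(-.115,.055,D))]
p,f=fit(tr,[.48,.1,.2]); print("truck deck",p,f.round(1))
for sub in(tr[:4],tr[4:]): print(fit(sub,p)[0])
print("recess",[ (world(T,a(*q),D)).round(4).tolist() for q in((160,197),(285,167),(330,355),(213,385))])
pk=[(T,b(465,100),(.032,.023,.02)),(T,b(603,115),(.032,-.023,.02)),(T,b(437,270),(-.032,.023,.02)),(T,b(580,287),(-.032,-.023,.02))]
p,f=fit(pk,[.5,.3,-.1]); print("pack",p,f.round(1))
cv=[(T,d(178,533),(-.05,.032,.006)),(T,d(289,533),(-.05,-.032,.006)),(T,d(191,556),(-.062,.024,.004)),(T,d(217,556),(-.062,.008,.004)),(T,d(248,556),(-.062,-.008,.004)),(T,d(274,556),(-.062,-.024,.004))]
p,f=fit(cv,[.55,-.1,0]); print("cover",p,f.round(1))
ri=[(T,d(55,420),(-.1,.1,.046)),(T,d(420,435),(-.1,-.1,.046)),(T,d(72,62),(.1,.1,.046)),(T,d(432,75),(.1,-.1,.046))]
p,f=fit(ri,[.6,-.1,0]); print("riser",p,f.round(1))
crop(cv2.imread("pics/side0.png"),310,190,120,80,6,"pics/c5.png")
E
```

```text
truck deck [0.5360858  0.11956032 0.21940499] [ 0.2 -0.5  0.4 -0.6  0.3  0.1  0.2 -0.2  0.6 -0.5 -0.4 -0.9 -1.7 -6.
 -0.8  0.2]
[0.53528347 0.12028481 0.22023251]
[0.53835041 0.11320245 0.24166204]
recess [[[0.5772, 0.1649, 0.061]], [[0.5915, 0.0978, 0.061]], [[0.4902, 0.076, 0.061]], [[0.4761, 0.1384, 0.061]]]
pack [ 0.57437425  0.35421709 -0.14426853] [ 0.4 -0.8 -0.3 -0.8  0.6  0.9 -0.7  0.7]
cover [ 0.63335993 -0.10823713 -0.03045287] [-0.5  0.1  0.3  0.2 -0.2 -0.1  0.3 -0.1 -0.2 -0.1  0.3 -0.1]
riser [ 0.73636098 -0.11485323 -0.07284166] [-0.2 -0.1  0.5  0.1 -0.5 -0.2  0.2  0.2]
```

View pics/c5.png

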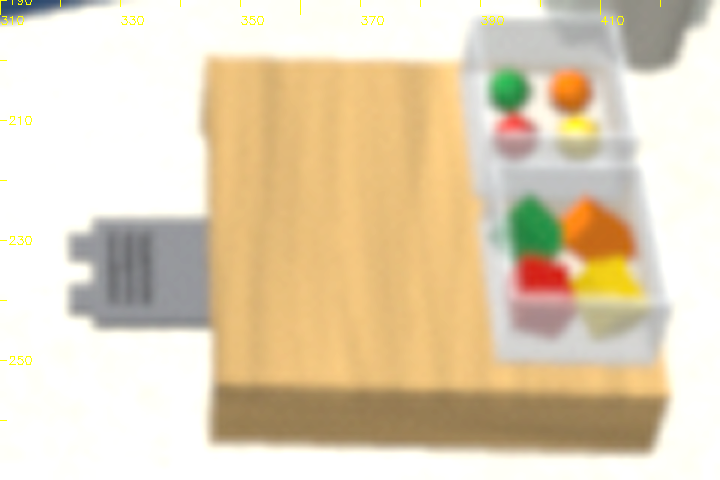

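```bash
cat >> h.py <<'E'
def overlay(img,n,items,x0,y0,w,h,s,f):
    c=cv2.resize(img[y0:y0+h,x0:x0+w],None,fx=s,fy=s,interpolation=cv2.INTER_CUBIC)
    c=cv2.convertScaleAbs(c,alpha=1.4,beta=10)
    for p,L,col,cl in items:
        q=(pix(n,place(p,L))+.5-[x0,y0])*s-.5
        cv2.polylines(c,[np.round(q).astype(np.int32)],cl,col,1)
    cv2.imwrite(f,c)
def rect(x0,x1,y0,y1,z): return [(x0,y0,z),(x1,y0,z),(x1,y1,z),(x0,y1,z)]
E
cat > ov.py <<'E'
from h import *
m=1e-3
TR=[.5353,.1203,.220]; PK=[.5744,.3542,-.144]; CV=[.6334,-.1082,-.0305]; RI=[.7364,-.1149,-.0728]
G=(0,255,0);Rr=(0,0,255);Y=(0,255,255)
it=[(TR,rect(-.115,.115,-.055,.055,.061),G,True),(TR,rect(-.054,.052,-.035,.035,.061),Rr,True),(TR,rect(-.044,.044,-.028,.028,.049),Y,True),
(TR,rect(-.066,-.018,.038,.055,.080),Y,True),(TR,rect(-.066,-.018,-.055,-.038,.080),Y,True),
(PK,rect(-.032,.032,-.023,.023,.0),G,True),(PK,rect(-.032,.032,-.023,.023,.02),Rr,True),(PK,rect(-.027,.027,-.005,.005,.036),Y,True),
(CV,rect(-.05,.05,-.032,.032,.006),G,True),(RI,rect(-.1,.1,-.1,.1,.046),Rr,True)]
t=cv2.imread("pics/top0.png"); s=cv2.imread("pics/side0.png")
o=[np.hstack]
overlay(t,"top",it,240,145,95,110,5,"pics/o1.png")
overlay(t,"top",it,180,165,50,50,10,"pics/o2.png")
overlay(s,"side",it,255,120,100,80,7,"pics/o3.png")
overlay(s,"side",it,310,190,120,80,6,"pics/o4.png")
E
python3 ov.py; python3 - <<'E'
import cv2,numpy as np
a=[cv2.imread(f"pics/o{i}.png") for i in(1,2,3,4)]
cv2.imwrite("pics/oa.png",np.hstack([cv2.resize(a[0],(345,400)),cv2.resize(a[1],(400,400))]))
E
```

```text
(no output)
```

View pics/oa.png

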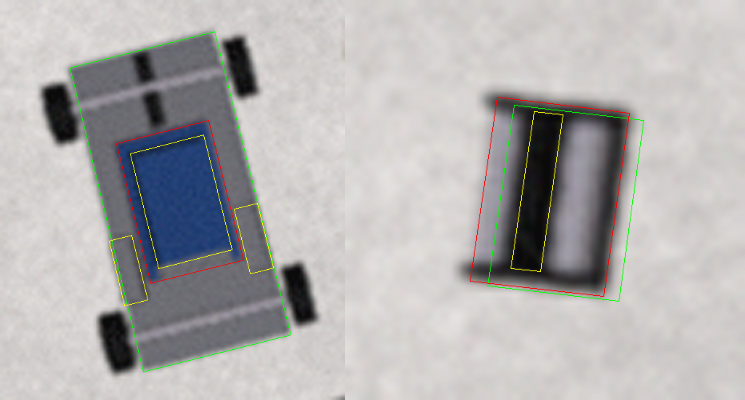

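View pics/o3.png

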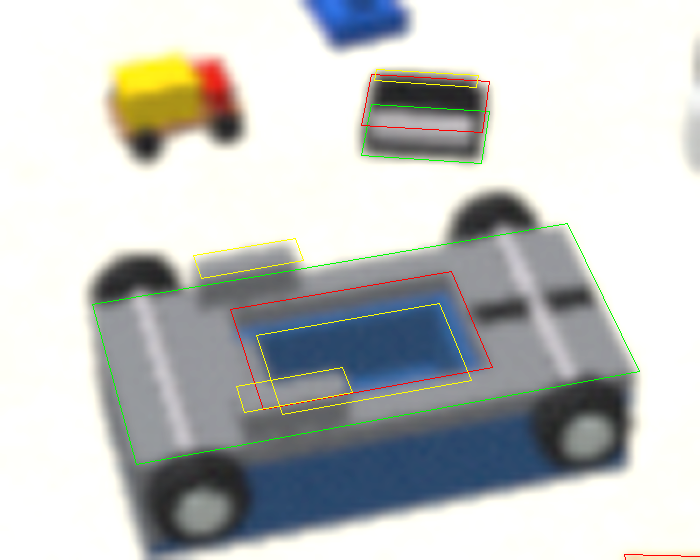

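View pics/o4.png

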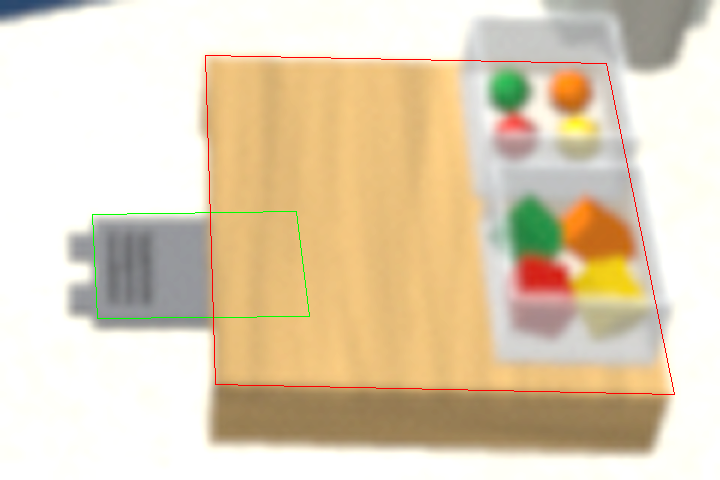

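Truck, pack, riser and cover line up with the models to about 1 px in the top view. The side view sits a consistent 1 px low, which fits the calibration error. Now I'll plan the pack grasp.

```bash
cat >> h.py <<'E'
def tool():
    s=r.read_state(); return s,np.array(s["position"]),R.from_rotvec(s["ee_rot"])
def go(P,yaw=None,maxturn=7):
    """yaw: direction (rad) of jaw axis in world, mod pi; prints turn deg and then dp in tool axes (after turn)"""
    s,p,q=tool(); z=q.as_matrix()[:,2]; cur=np.arctan2(z[1],z[0])
    t=0
    if yaw is not None:
        t=(yaw-cur+np.pi/2)%np.pi-np.pi/2
    q2=R.from_rotvec([0,0,t])*q; ty=q.as_matrix()[:,1]
    turn=np.degrees(t)*(-1 if ty[2]<0 else 1)
    d=q.inv().apply(np.array(P)-p); d2=q2.inv().apply(np.array(P)-p)
    print("t",round(s["t"],2),"p",p.round(4),"y",ty.round(3),"z",z.round(3),"J",np.round(s["joint_positions"],2),"F",np.round(s["contact_force"],1),"gap",round(s["finger_gap"]*85,1))
    print("turn",round(turn,1),"alt",round(turn-180*np.sign(turn),1),"dp before turn",d.round(4),"after turn",d2.round(4))
E
python3 - <<'E'
from h import *
go([.574,.352,.15],-.13+np.pi/2)
E
```

```text
t 0.1 p [ 0.192  -0.5682  0.2474] y [-0.001  0.001 -1.   ] z [-0.32   0.947  0.002] J [-0.91  0.04  0.08 -0.   -1.62 -0.33] F [-0.1  0.3  0.4] gap 84.8
turn 26.1 alt -153.9 dp before turn [0.6564 0.0985 0.7494] after turn [0.2595 0.0988 0.9618]
```

Emit:
arm_command:
  series:
    - {"dp": [0.026, 0, 0.03], "turn": 6.5, "gripper": -1}
    - {"dp": [0.02, 0, 0.035], "turn": 6.5, "gripper": -1}
    - {"dp": [0.016, 0, 0.038], "turn": 6.5, "gripper": -1}
    - {"dp": [0.012, 0, 0.039], "turn": 6.5, "gripper": -1}
    - {"dp": [0.01, 0, 0.04], "turn": 0, "gripper": -1}
  grip_force: 30

```text
t: 0.52
position: [0.257, -0.379, 0.2478]
ee_rot: [-1.568, 0.097, -0.096]
contact_force: [2.2, 0.3, 0.4]
finger_gap: 0.997
```

Emit:
arm_command:
  series:
    - {"dp": [0.01, 0.002, 0.04], "turn": 0, "gripper": -1}
    - {"dp": [0.01, 0.002, 0.04], "turn": 0, "gripper": -1}
    - {"dp": [0.01, 0.002, 0.04], "turn": 0, "gripper": -1}
    - {"dp": [0.01, 0.002, 0.04], "turn": 0, "gripper": -1}
    - {"dp": [0.01, 0.002, 0.04], "turn": 0, "gripper": -1}

```text
t: 0.93
position: [0.33, -0.1858, 0.2382]
ee_rot: [-1.568, 0.091, -0.092]
contact_force: [1.3, -0.4, 0.1]
finger_gap: 1.002
```

Emit:
arm_command:
  series:
    - {"dp": [0.01, 0.002, 0.04], "turn": 0, "gripper": -1}
    - {"dp": [0.01, 0.002, 0.04], "turn": 0, "gripper": -1}
    - {"dp": [0.01, 0.002, 0.04], "turn": 0, "gripper": -1}
    - {"dp": [0.01, 0.002, 0.04], "turn": 0, "gripper": -1}
    - {"dp": [0.01, 0.002, 0.04], "turn": 0, "gripper": -1}

```text
t: 1.35
position: [0.4028, 0.0076, 0.2285]
ee_rot: [-1.568, 0.089, -0.091]
contact_force: [1.4, -0.5, -0.1]
finger_gap: 0.999
```

```bash
python3 - <<'E'
from h import *
go([.574,.352,.12],-.13+np.pi/2)
E
```

```text
t 1.35 p [0.4028 0.0076 0.2285] y [ 0.001  0.001 -1.   ] z [0.115 0.993 0.001] J [ 0.53 -0.52 -0.41 -0.   -1.67 -2.21] F [ 1.4 -0.5 -0.1] gap 84.9
turn 0.9 alt -179.1 dp before turn [0.1305 0.1089 0.3617] after turn [0.125  0.1089 0.3636]
```

Emit:
arm_command:
  series:
    - {"dp": [0.0139, 0.008, 0.038], "turn": 0, "gripper": -1}
    - {"dp": [0.0139, 0.008, 0.038], "turn": 0, "gripper": -1}
    - {"dp": [0.0139, 0.008, 0.038], "turn": 0, "gripper": -1}
    - {"dp": [0.0139, 0.008, 0.038], "turn": 0, "gripper": -1}
    - {"dp": [0.0139, 0.008, 0.038], "turn": 0, "gripper": -1}

```text
t: 1.77
position: [0.4941, 0.188, 0.1876]
ee_rot: [-1.569, 0.091, -0.09]
contact_force: [0.2, -0.6, 0.4]
finger_gap: 0.996
```

Emit:
arm_command:
  series:
    - {"dp": [0.0139, 0.01, 0.038], "turn": 0, "gripper": -1}
    - {"dp": [0.0139, 0.01, 0.038], "turn": 0, "gripper": -1}
    - {"dp": [0.0139, 0.01, 0.038], "turn": 0, "gripper": -1}
    - {"dp": [0.0139, 0.01, 0.038], "turn": 0, "gripper": -1}
    - {"dp": [0, 0, 0], "turn": 0, "gripper": -1}

```text
t: 2.18
position: [0.5662, 0.3343, 0.139]
ee_rot: [-1.577, 0.096, -0.082]
contact_force: [-1.4, -0.7, -4.0]
finger_gap: 1.002
```

```bash
python3 - <<'E'
from h import *
t=r.read_camera("top"); s=r.read_camera("side")
go([.574,.352,.05],-.13+np.pi/2)
p=tool()[1]; print(pix("top",p),pix("side",p), pix("side",[.574,.352,.036]))
crop(t,160,120,100,100,6,"pics/d1.png"); crop(s,250,60,120,100,6,"pics/d2.png")
E
```

```text
t 2.28 p [0.566  0.331  0.1446] y [-0.005 -0.004 -1.   ] z [ 0.114  0.993 -0.005] J [ 0.83  0.2   0.07 -0.   -1.45 -2.52] F [-0.7  0.   0.4] gap 84.8
turn 0.9 alt -179.1 dp before turn [0.0059 0.0945 0.0222] after turn [0.0056 0.0945 0.0223]
[[200.62094178 186.8170619 ]] [[313.17589327 108.7976812 ]] [[315.28885789 131.05193482]]
```

View pics/d1.png

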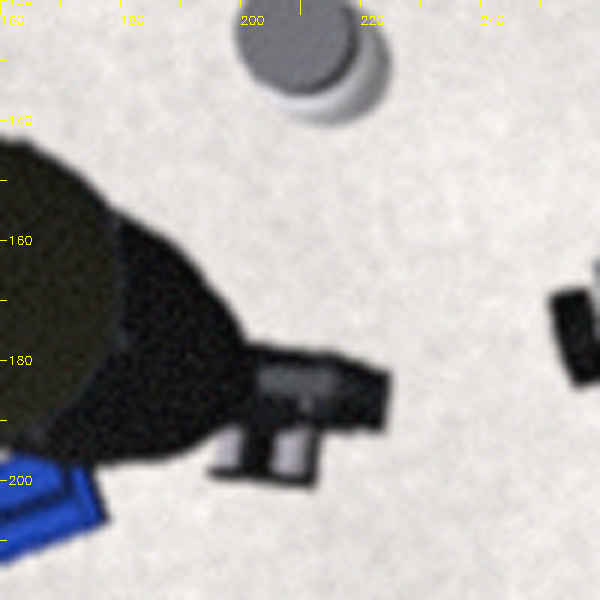

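View pics/d2.png

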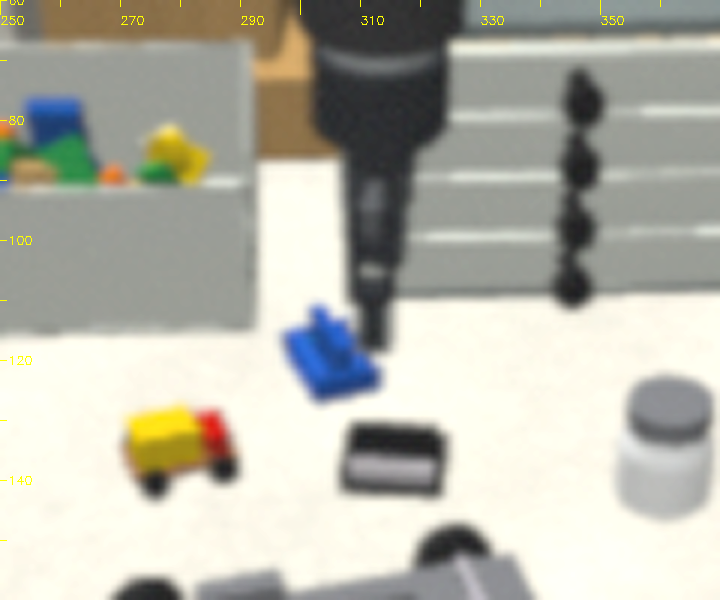

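Emit:
arm_command:
  series:
    - {"dp": [0.0056, 0.01, 0.021], "turn": 0.9, "gripper": -0.2}
    - {"dp": [0, 0.03, 0], "turn": 0, "gripper": -0.2}
    - {"dp": [0, 0.03, 0], "turn": 0, "gripper": -0.2}
    - {"dp": [0, 0.03, 0], "turn": 0, "gripper": -0.2}
    - {"dp": [0, 0, 0], "turn": 0, "gripper": -0.2}

```text
t: 2.7
position: [0.5714, 0.3478, 0.0424]
ee_rot: [-1.573, 0.11, -0.099]
contact_force: [-0.9, -0.8, -3.4]
finger_gap: 0.601
```

```bash
python3 - <<'E'
from h import *
go([.574,.351,.041],-.13+np.pi/2)
s=r.read_camera("side"); crop(s,270,80,90,80,8,"pics/d3.png")
E
```

```text
t 2.7 p [0.5714 0.3478 0.0424] y [-0.008 -0.005 -1.   ] z [ 0.133  0.991 -0.006] J [ 0.84  0.29 -0.01 -0.   -1.28 -2.55] F [-0.9 -0.8 -3.4] gap 51.1
turn -0.2 alt 179.8 dp before turn [0.0021 0.0014 0.0035] after turn [0.0021 0.0014 0.0035]
```

View pics/d3.png

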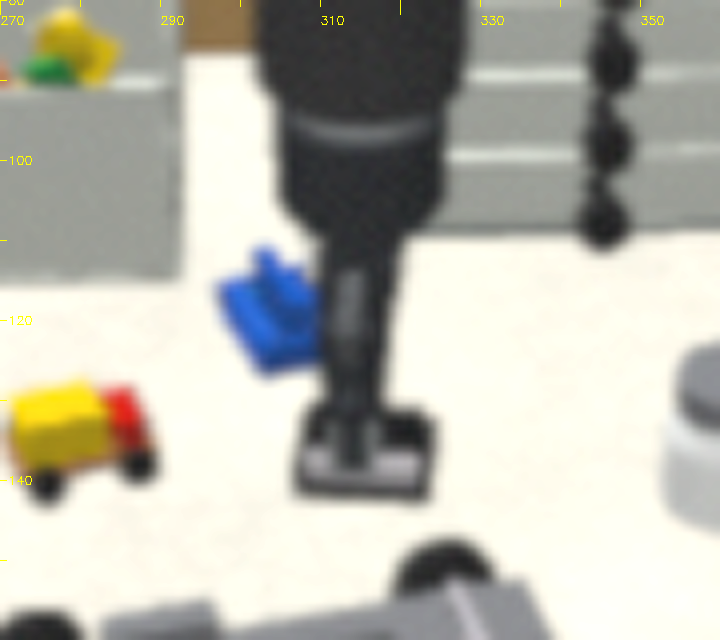

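Emit:
arm_command:
  series:
    - {"dp": [0.002, 0, 0.002], "turn": 0, "gripper": 1}
    - {"dp": [0, 0, 0], "turn": 0, "gripper": 1}
    - {"dp": [0, 0, 0], "turn": 0, "gripper": 1}
    - {"dp": [0, 0, 0], "turn": 0, "gripper": 1}
    - {"dp": [0, 0, 0], "turn": 0, "gripper": 1}

```text
t: 3.17
position: [0.578, 0.3536, 0.0513]
ee_rot: [-1.565, 0.1, -0.106]
contact_force: [-0.1, 2.8, 5.8]
finger_gap: 0.101
```

Emit:
arm_command:
  series:
    - {"dp": [0, 0, 0], "turn": 0, "gripper": 1}
    - {"dp": [0, -0.02, 0], "turn": 0, "gripper": 1}
    - {"dp": [0, -0.03, 0], "turn": 0, "gripper": 1}
    - {"dp": [0, -0.04, 0], "turn": 0, "gripper": 1}
    - {"dp": [0, -0.025, 0], "turn": 0, "gripper": 1}

```text
t: 3.58
position: [0.5772, 0.3522, 0.1672]
ee_rot: [-1.567, 0.102, -0.105]
contact_force: [0.9, 0.9, 1.3]
finger_gap: 0.098
```

```bash
python3 - <<'E'
from h import *
go([.5353,.1195,.15],.220+np.pi/2)
s=r.read_camera("side"); crop(s,270,60,100,90,7,"pics/d4.png")
E
```

```text
t 3.58 p [0.5772 0.3522 0.1672] y [ 0.002  0.001 -1.   ] z [0.131 0.991 0.001] J [ 0.84  0.24  0.16  0.   -1.49 -2.55] F [0.9 0.9 1.3] gap 8.3
turn -20.1 alt 159.9 dp before turn [-0.0111  0.0169 -0.2362] after turn [-0.0917  0.0168 -0.218 ]
```

View pics/d4.png

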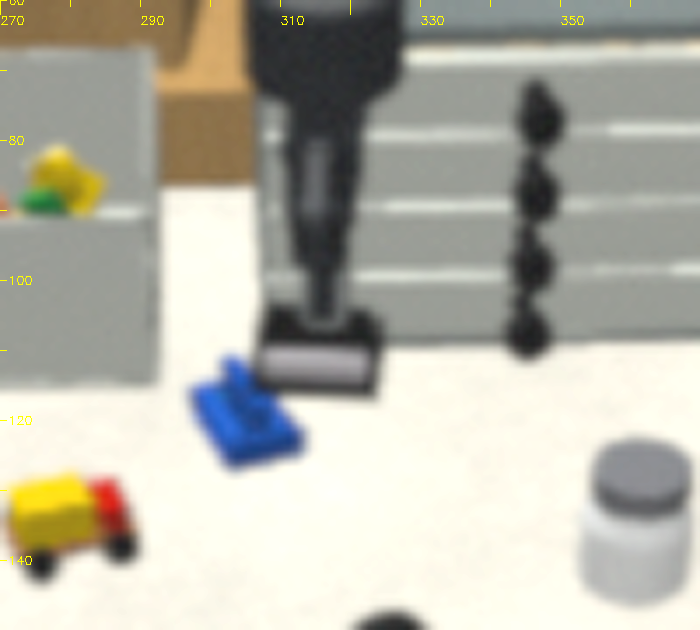

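```bash
python3 - <<'E'
from h import *
p=tool()[1]
for h in(.040,.045,.050,.055):
    for off in (0,.003):
        q=place([p[0]+off,p[1],-.13],[(-.032,-.023,p[2]-h),(.032,-.023,p[2]-h),(-.032,-.023,p[2]-h+.02),(.032,-.023,p[2]-h+.02)]); print(h,off,pix("side",q).round(1).tolist())
print("tcp",pix("side",p), "web before", pix("side",[.575,.3525,.036]))
E
```

```text
0.04 0 [[306.9, 111.2], [325.3, 112.1], [306.8, 106.2], [325.4, 107.1]]
0.04 0.003 [[307.7, 111.2], [326.2, 112.1], [307.7, 106.2], [326.3, 107.1]]
0.045 0 [[306.9, 112.4], [325.3, 113.3], [306.8, 107.5], [325.4, 108.4]]
0.045 0.003 [[307.8, 112.4], [326.1, 113.3], [307.7, 107.4], [326.2, 108.3]]
0.05 0 [[306.9, 113.7], [325.3, 114.6], [306.8, 108.7], [325.3, 109.6]]
0.05 0.003 [[307.8, 113.6], [326.1, 114.6], [307.7, 108.7], [326.2, 109.6]]
0.055 0 [[307.0, 114.9], [325.2, 115.8], [306.9, 110.0], [325.3, 110.9]]
0.055 0.003 [[307.8, 114.9], [326.1, 115.8], [307.7, 109.9], [326.2, 110.8]]
tcp [[316.64924167  97.96094486]] web before [[315.55438529 130.9648902 ]]
```

Emit:
arm_command:
  series:
    - {"dp": [-0.006, 0, -0.035], "turn": -6.7, "gripper": 1}
    - {"dp": [-0.01, 0, -0.036], "turn": -6.7, "gripper": 1}
    - {"dp": [-0.014, 0, -0.036], "turn": -6.7, "gripper": 1}
    - {"dp": [-0.016, 0.005, -0.036], "turn": 0, "gripper": 1}
    - {"dp": [-0.016, 0.005, -0.036], "turn": 0, "gripper": 1}

```text
t: 4.05
position: [0.5289, 0.1666, 0.153]
ee_rot: [-1.564, -0.173, 0.173]
contact_force: [0.9, -0.5, -0.4]
finger_gap: 0.094
```

```bash
python3 - <<'E'
from h import *
go([.538,.1207,.15],.220+np.pi/2)
E
```

```text
t 4.05 p [0.5289 0.1666 0.153 ] y [-0.  0. -1.] z [-0.219  0.976  0.   ] J [ 0.67 -0.07 -0.2  -0.   -1.44 -2.02] F [ 0.9 -0.5 -0.4] gap 8.0
turn 0.0 alt -180.0 dp before turn [-0.0011  0.003  -0.0467] after turn [-0.0011  0.003  -0.0467]
```

Emit:
arm_command:
  series:
    - {"dp": [-0.001, 0, -0.02], "turn": 0, "gripper": 1}
    - {"dp": [0, 0, -0.015], "turn": 0, "gripper": 1}
    - {"dp": [0, 0, 0], "turn": 0, "gripper": 1}
    - {"dp": [0, 0, 0], "turn": 0, "gripper": 1}

```text
t: 4.38
position: [0.5364, 0.1332, 0.1532]
ee_rot: [-1.564, -0.17, 0.171]
contact_force: [0.4, -0.3, -1.2]
finger_gap: 0.097
```

```bash
python3 - <<'E'
from h import *
go([.538,.1207,.085],.220+np.pi/2)
t=r.read_camera("top"); crop(t,220,140,120,115,6,"pics/e1.png")
s=r.read_camera("side"); crop(s,250,90,110,110,6,"pics/e2.png")
go([.538,.1207,.085],.220+np.pi/2)
p=tool()[1]; print(pix("top",p),pix("side",p))
E
```

```text
t 4.38 p [0.5364 0.1332 0.1532] y [-0.001  0.    -1.   ] z [-0.216  0.976  0.   ] J [ 0.61 -0.08 -0.2  -0.   -1.44 -1.96] F [ 0.4 -0.3 -1.2] gap 8.2
turn -0.1 alt 179.9 dp before turn [-0.0011  0.0682 -0.0125] after turn [-0.0011  0.0682 -0.0125]
t 4.48 p [0.5364 0.1343 0.1531] y [-0.001  0.    -1.   ] z [-0.218  0.976  0.   ] J [ 0.61 -0.07 -0.2  -0.   -1.44 -1.96] F [-0.1 -0.2 -0.7] gap 8.7
turn -0.0 alt 180.0 dp before turn [-0.0013  0.0681 -0.0136] after turn [-0.0013  0.0681 -0.0136]
[[279.9319202 196.1623304]] [[305.92663595 142.0157087 ]]
```

View pics/e1.png

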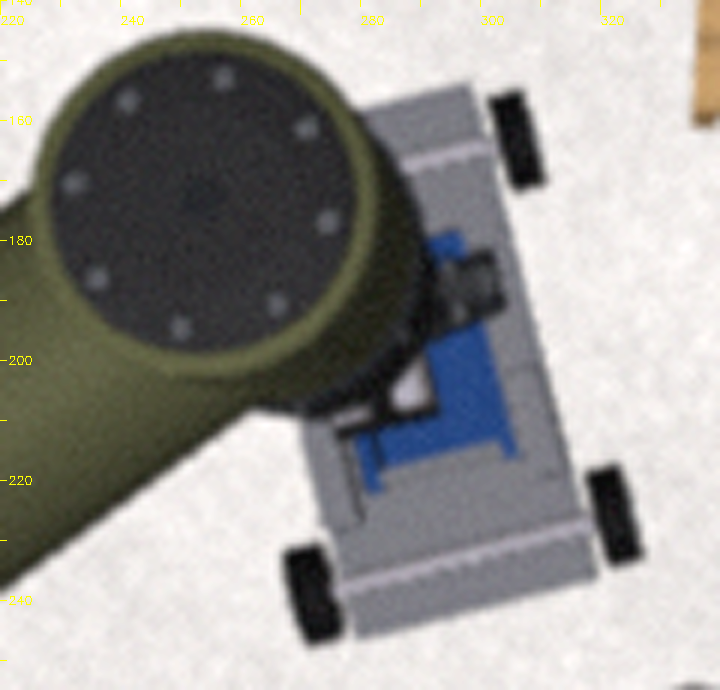

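View pics/e2.png

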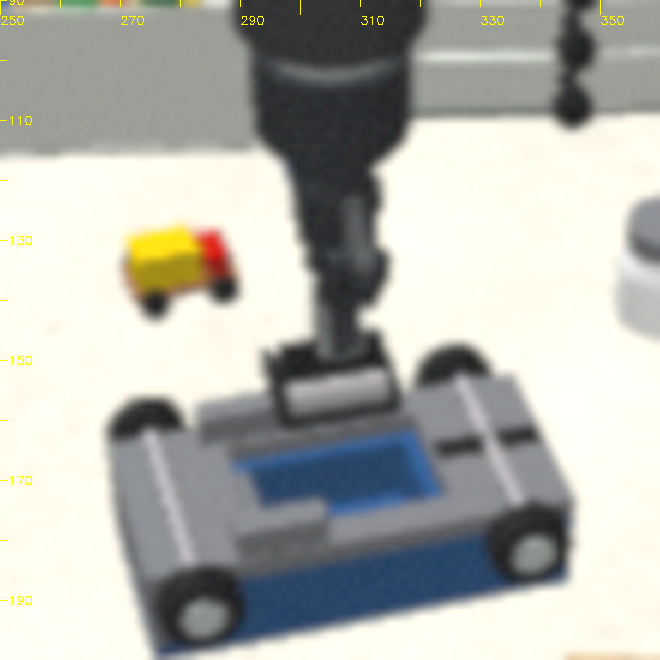

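```bash
python3 - <<'E'
from h import *
p=tool()[1]; c,s=np.cos(.22),np.sin(.22)
PK=[p[0]-.003*c,p[1]-.003*s,.22]; h=p[2]-.0513
t=cv2.imread("pics/top0.png")
it=[(PK,rect(-.032,.032,-.023,.023,h),(0,255,0),True),(PK,rect(-.032,.032,-.023,.023,h+.02),(0,0,255),True)]
TR=[.5353,.1203,.220]
it+=[(TR,rect(-.115,.115,-.055,.055,.061),(0,255,0),True),(TR,rect(-.054,.052,-.035,.035,.061),(0,0,255),True),(TR,rect(-.044,.044,-.028,.028,.049),(0,255,255),True),(TR,rect(-.066,-.018,-.055,-.038,.08),(0,255,255),True)]
overlay(r.read_camera("side"),"side",it,255,125,95,80,8,"pics/e3.png")
overlay(r.read_camera("top"),"top",it,250,150,80,90,7,"pics/e4.png")
E
```

View pics/e3.png

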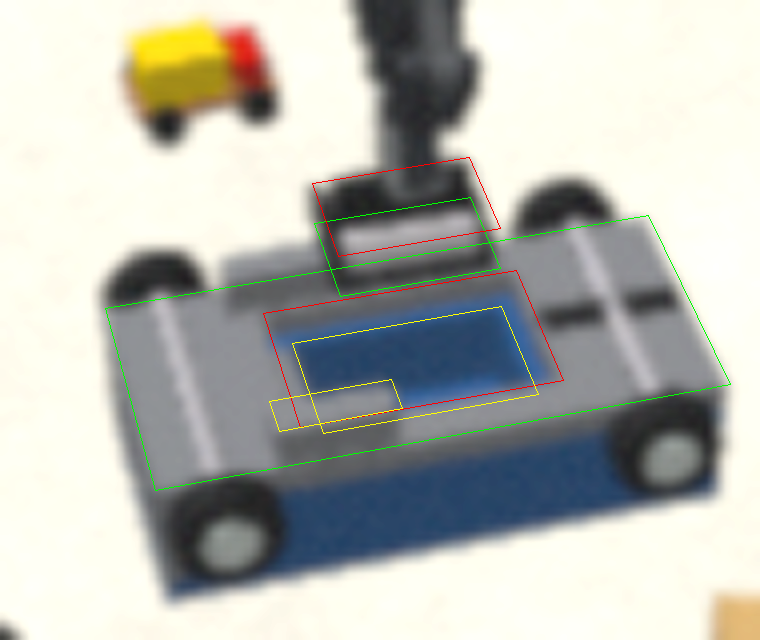

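View pics/e4.png

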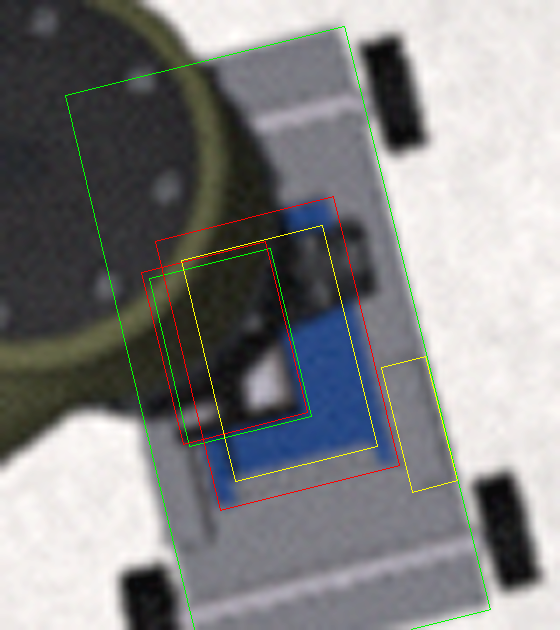

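Emit:
arm_command:
  series:
    - {"dp": [-0.0013, 0, -0.0136], "turn": 0, "gripper": 1}
    - {"dp": [0, 0.02, 0], "turn": 0, "gripper": 1}
    - {"dp": [0, 0.02, 0], "turn": 0, "gripper": 1}
    - {"dp": [0, 0.015, 0], "turn": 0, "gripper": 1}
    - {"dp": [0, 0.01, 0], "turn": 0, "gripper": 1}

```text
t: 5.0
position: [0.5374, 0.12, 0.0863]
ee_rot: [-1.564, -0.17, 0.175]
contact_force: [0.7, 0.3, -1.5]
finger_gap: 0.097
```

```bash
python3 - <<'E'
from h import *
go([.538,.1207,.065],.220+np.pi/2)
E
```

```text
t 5.0 p [0.5374 0.12   0.0863] y [-0.003 -0.001 -1.   ] z [-0.218  0.976 -0.   ] J [ 0.58 -0.05 -0.3  -0.   -1.32 -1.93] F [ 0.7  0.3 -1.5] gap 8.3
turn -0.0 alt 180.0 dp before turn [0.0008 0.0213 0.0006] after turn [0.0008 0.0213 0.0006]
```

Emit:
arm_command:
  series:
    - {"dp": [0, 0.01, 0], "turn": 0, "gripper": 1}
    - {"dp": [0, 0.008, 0], "turn": 0, "gripper": 1}
    - {"dp": [0, 0.004, 0], "turn": 0, "gripper": 1}
    - {"dp": [0, 0, 0], "turn": 0, "gripper": 1}

```text
t: 5.33
position: [0.538, 0.1201, 0.0657]
ee_rot: [-1.564, -0.171, 0.173]
contact_force: [-1.1, 0.3, -0.9]
finger_gap: 0.098
```

Emit:
arm_command:
  series:
    - {"dp": [0, 0.002, 0], "turn": 0, "gripper": 1}
    - {"dp": [0, 0, 0], "turn": 0, "gripper": 0.55}
    - {"dp": [0, 0, 0], "turn": 0, "gripper": 0.55}
    - {"dp": [0, 0, 0], "turn": 0, "gripper": 0.55}
    - {"dp": [0, 0, 0], "turn": 0, "gripper": 0.55}

```text
t: 5.75
position: [0.5385, 0.1203, 0.065]
ee_rot: [-1.564, -0.173, 0.172]
contact_force: [0.3, -0.1, 0.2]
finger_gap: 0.223
```

Emit:
arm_command:
  series:
    - {"dp": [0, -0.01, 0], "turn": 0, "gripper": 0.55}
    - {"dp": [0, -0.02, 0], "turn": 0, "gripper": 0.55}
    - {"dp": [0, -0.03, 0], "turn": 0, "gripper": 0.55}
    - {"dp": [0, -0.035, 0], "turn": 0, "gripper": -0.2}
    - {"dp": [0, -0.03, 0], "turn": 0, "gripper": -0.6}

```text
t: 6.17
position: [0.5384, 0.1199, 0.1927]
ee_rot: [-1.564, -0.174, 0.171]
contact_force: [1.2, 1.2, 0.6]
finger_gap: 0.495
```

```bash
python3 - <<'E'
from h import *
go([.598,-.107,.08],-.0305+np.pi/2)
s=r.read_camera("side"); crop(s,255,120,95,80,8,"pics/f1.png")
E
```

```text
t 6.17 p [0.5384 0.1199 0.1927] y [ 0.002  0.    -1.   ] z [-0.218  0.976 -0.   ] J [ 0.58 -0.09 -0.14  0.   -1.52 -1.94] F [1.2 1.2 0.6] gap 42.1
turn 14.3 alt -165.7 dp before turn [ 0.0086  0.1127 -0.2345] after turn [ 0.0663  0.1128 -0.225 ]
```

View pics/f1.png

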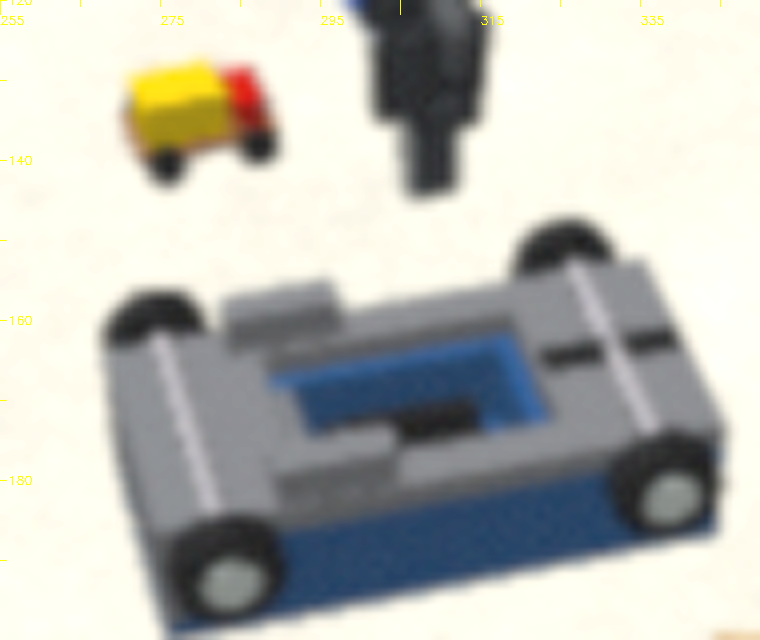

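The pack sits in the bay with its web upright. Now the cover.

Emit:
arm_command:
  series:
    - {"dp": [0.006, 0, -0.038], "turn": 7.1, "gripper": -0.74}
    - {"dp": [0.009, 0.008, -0.037], "turn": 7.1, "gripper": -0.74}
    - {"dp": [0.012, 0.015, -0.037], "turn": 0, "gripper": -0.74}
    - {"dp": [0.012, 0.015, -0.037], "turn": 0, "gripper": -0.74}
    - {"dp": [0.012, 0.02, -0.035], "turn": 0, "gripper": -0.74}

```text
t: 6.63
position: [0.5986, -0.0631, 0.1332]
ee_rot: [-1.571, 0.02, -0.025]
contact_force: [1.3, 0.8, 0.7]
finger_gap: 0.867
```

```bash
python3 - <<'E'
from h import *
go([.601,-.107,.06],-.0305+np.pi/2)
E
```

```text
t 6.63 p [ 0.5986 -0.0631  0.1332] y [ 0.003  0.    -1.   ] z [0.028 1.    0.   ] J [ 0.23  0.06 -0.1   0.   -1.4  -1.83] F [1.3 0.8 0.7] gap 73.7
turn 0.1 alt -179.9 dp before turn [ 0.0034  0.0732 -0.0439] after turn [ 0.0035  0.0732 -0.0438]
```

Emit:
arm_command:
  series:
    - {"dp": [0.003, 0.015, -0.022], "turn": 0, "gripper": -0.74}
    - {"dp": [0, 0.02, -0.021], "turn": 0, "gripper": -0.74}
    - {"dp": [0, 0.025, 0], "turn": 0, "gripper": -0.74}
    - {"dp": [0, 0.015, 0], "turn": 0, "gripper": -0.74}
    - {"dp": [0, 0, 0], "turn": 0, "gripper": -0.74}

```text
t: 7.05
position: [0.5971, -0.1047, 0.0527]
ee_rot: [-1.57, 0.029, -0.019]
contact_force: [-1.2, -0.0, -0.9]
finger_gap: 0.869
```

```bash
python3 - <<'E'
from h import *
go([.601,-.107,.03],-.0305+np.pi/2)
t=r.read_camera("top"); crop(t,330,140,80,60,8,"pics/g1.png")
s=r.read_camera("side"); crop(s,300,190,90,80,8,"pics/g2.png")
E
```

```text
t 7.05 p [ 0.5971 -0.1047  0.0527] y [-0.006  0.    -1.   ] z [0.03 1.   0.  ] J [ 0.16  0.13 -0.18 -0.   -1.27 -1.76] F [-1.2 -0.  -0.9] gap 73.9
turn 0.0 alt -180.0 dp before turn [ 0.0041  0.0227 -0.0022] after turn [ 0.0041  0.0227 -0.0022]
```

View pics/g1.png

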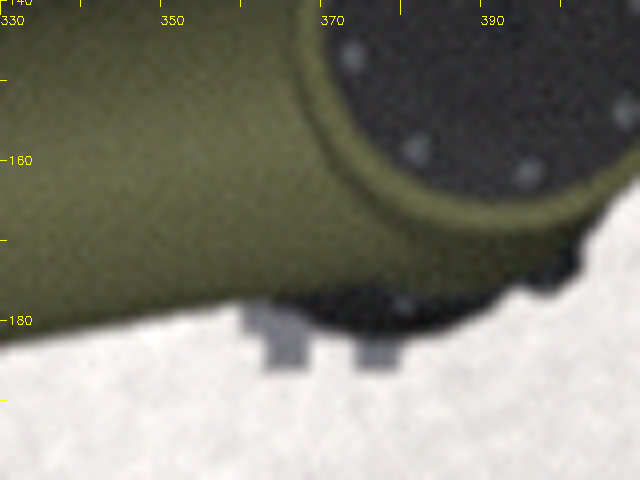

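View pics/g2.png

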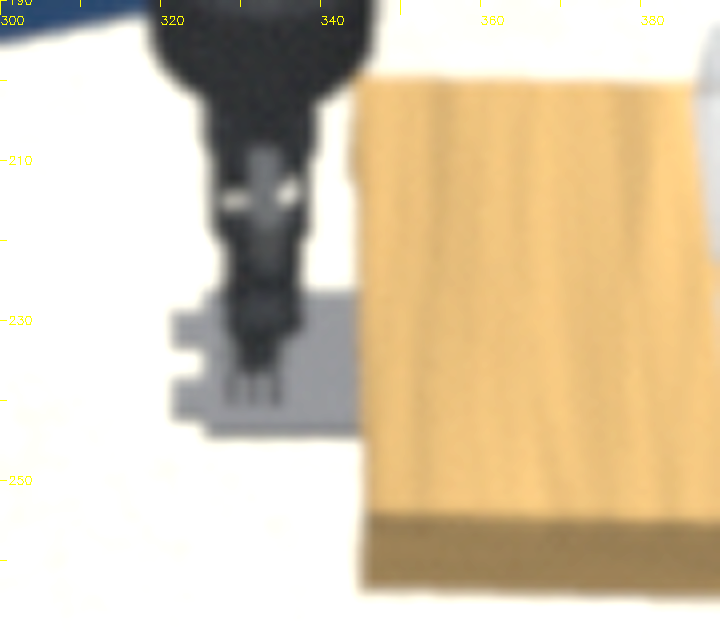

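Emit:
arm_command:
  series:
    - {"dp": [0.003, 0.01, -0.002], "turn": 0, "gripper": -0.74}
    - {"dp": [0, 0.01, 0], "turn": 0, "gripper": -0.74}
    - {"dp": [0, 0.004, 0], "turn": 0, "gripper": -0.74}
    - {"dp": [0, 0, 0], "turn": 0, "gripper": -0.74}

```text
t: 7.48
position: [0.6015, -0.1061, 0.031]
ee_rot: [-1.57, 0.024, -0.02]
contact_force: [-0.4, 0.0, -0.3]
finger_gap: 0.871
```

```bash
python3 - <<'E'
from h import *
go([.601,-.107,.025],-.0305+np.pi/2)
s=r.read_camera("side"); crop(s,300,190,90,80,8,"pics/g3.png")
E
```

```text
t 7.48 p [ 0.6015 -0.1061  0.031 ] y [-0.002  0.    -1.   ] z [0.028 1.    0.   ] J [ 0.15  0.15 -0.2  -0.   -1.22 -1.75] F [-0.4  0.  -0.3] gap 74.1
turn 0.1 alt -179.9 dp before turn [-0.0005  0.006  -0.0009] after turn [-0.0005  0.006  -0.0009]
```

View pics/g3.png

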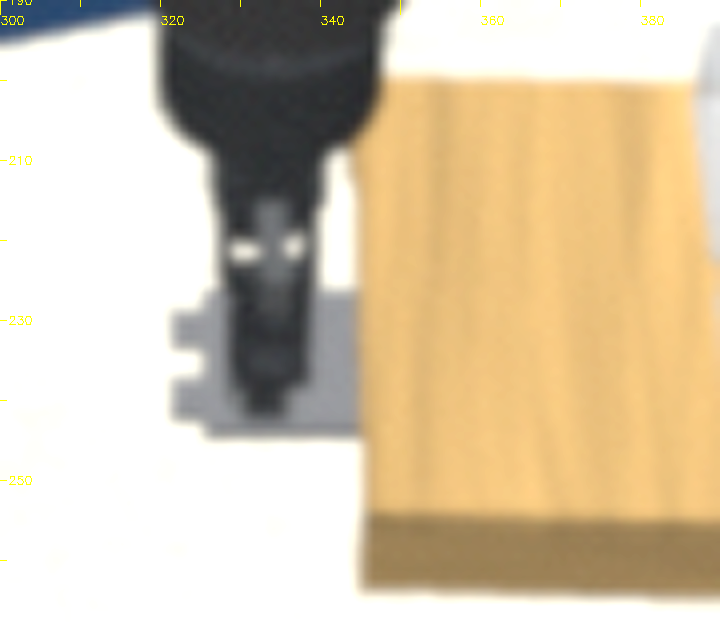

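```bash
python3 - <<'E'
from h import *
for z in (0,.005,.01,.015): print(z,pix("side",[[.6015,-.1061-.037,z],[.6015,-.1061-.050,z]]).round(1).tolist())
print(pix("side",place([.6334,-.1082,-.0305],[(-.05,-.032,0),(-.05,-.032,.006)])))
E
```

```text
0 [[332.5, 244.9], [332.8, 248.6]]
0.005 [[332.5, 243.8], [332.9, 247.6]]
0.01 [[332.6, 242.7], [332.9, 246.5]]
0.015 [[332.6, 241.7], [333.0, 245.4]]
[[325.63907454 243.90301925]
 [325.67642971 242.60295038]]
```

Emit:
arm_command:
  series:
    - {"dp": [0, 0.003, -0.001], "turn": 0, "gripper": -0.74}
    - {"dp": [0, 0.003, 0], "turn": 0, "gripper": -0.74}
    - {"dp": [0, 0, 0], "turn": 0, "gripper": -0.74}

```text
t: 7.78
position: [0.602, -0.1073, 0.0261]
ee_rot: [-1.57, 0.023, -0.022]
contact_force: [0.0, 0.4, 0.5]
finger_gap: 0.872
```

Emit:
arm_command:
  series:
    - {"dp": [0, 0.003, 0], "turn": 0, "gripper": -0.74}
    - {"dp": [0, 0.002, 0], "turn": 0, "gripper": -0.74}
    - {"dp": [0, 0, 0], "turn": 0, "gripper": -0.74}

```text
t: 8.03
position: [0.602, -0.1073, 0.021]
ee_rot: [-1.571, 0.023, -0.022]
contact_force: [0.0, 0.1, -1.1]
finger_gap: 0.872
```

Emit:
arm_command:
  series:
    - {"dp": [0, 0.002, 0], "turn": 0, "gripper": -0.74}
    - {"dp": [0, 0, 0], "turn": 0, "gripper": -0.74}

```text
t: 8.2
position: [0.6021, -0.1073, 0.0193]
ee_rot: [-1.571, 0.023, -0.022]
contact_force: [-1.1, -0.4, 0.4]
finger_gap: 0.871
```

Emit:
arm_command:
  series:
    - {"dp": [0, 0, 0], "turn": 0, "gripper": -0.3}
    - {"dp": [0, 0, 0], "turn": 0, "gripper": -0.3}
    - {"dp": [0, 0, 0], "turn": 0, "gripper": -0.3}
  grip_force: 30

```text
t: 8.45
position: [0.6024, -0.1073, 0.0197]
ee_rot: [-1.571, 0.022, -0.023]
contact_force: [0.4, -0.0, -0.1]
finger_gap: 0.646
```

```bash
python3 - <<'E'
from h import *
go([.601,-.107,.025],-.0305+np.pi/2)
s=r.read_camera("side"); crop(s,300,190,90,80,8,"pics/g4.png")
E
```

```text
t 8.45 p [ 0.6024 -0.1073  0.0197] y [ 0.  0. -1.] z [0.029 1.    0.   ] J [ 0.15  0.16 -0.21 -0.   -1.2  -1.75] F [ 0.4 -0.  -0.1] gap 54.9
turn 0.1 alt -179.9 dp before turn [-0.0014 -0.0053  0.0003] after turn [-0.0014 -0.0053  0.0003]
```

View pics/g4.png

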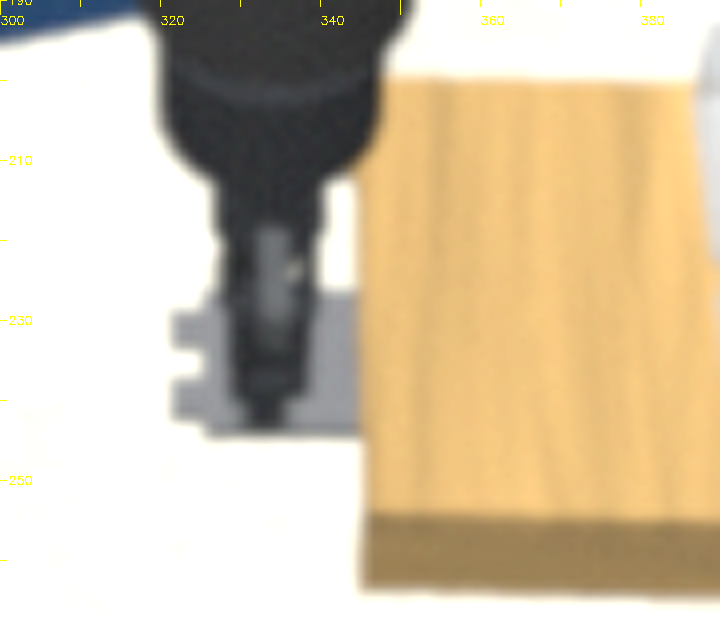

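Emit:
arm_command:
  series:
    - {"dp": [0, 0, 0], "turn": 0, "gripper": -0.8}
    - {"dp": [0, 0, 0], "turn": 0, "gripper": -0.8}
    - {"dp": [0, 0, 0], "turn": 0, "gripper": -0.8}
    - {"dp": [0, 0.004, 0], "turn": 0, "gripper": -0.8}
    - {"dp": [0, 0, 0], "turn": 0, "gripper": -0.8}

```text
t: 8.92
position: [0.6019, -0.1072, 0.0147]
ee_rot: [-1.57, 0.023, -0.022]
contact_force: [-0.7, -0.9, -0.4]
finger_gap: 0.902
```

Emit:
arm_command:
  series:
    - {"dp": [0, 0.003, 0], "turn": 0, "gripper": -0.8}
    - {"dp": [0, 0, 0], "turn": 0, "gripper": -0.8}

```text
t: 9.08
position: [0.6019, -0.1073, 0.0118]
ee_rot: [-1.571, 0.023, -0.022]
contact_force: [-0.7, 1.0, 0.5]
finger_gap: 0.899
```

```bash
python3 - <<'E'
from h import *
go([.601,-.107,.025],-.0305+np.pi/2)
s=r.read_camera("side"); crop(s,300,190,90,80,8,"pics/g5.png")
E
```

```text
t 9.08 p [ 0.6019 -0.1073  0.0118] y [-0.001  0.    -1.   ] z [0.029 1.    0.   ] J [ 0.15  0.17 -0.21 -0.   -1.19 -1.75] F [-0.7  1.   0.5] gap 76.5
turn 0.1 alt -179.9 dp before turn [-0.0009 -0.0132  0.0002] after turn [-0.0009 -0.0132  0.0002]
```

View pics/g5.png

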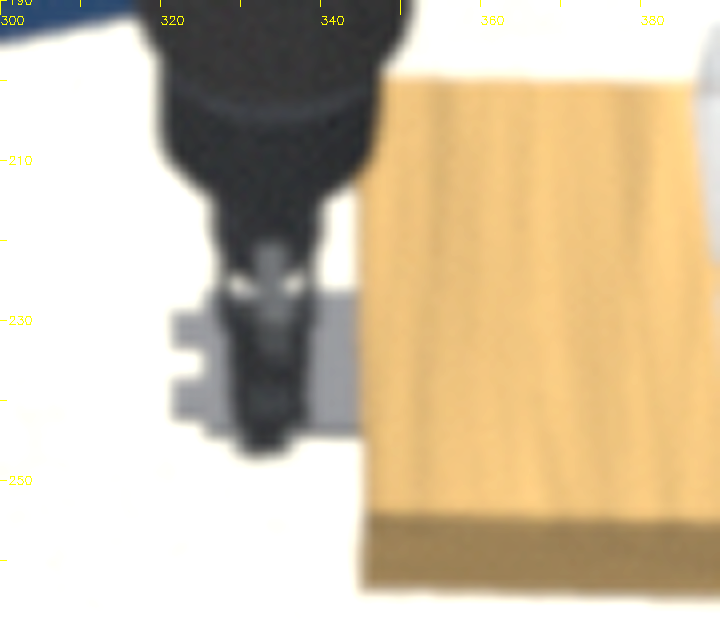

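Emit:
arm_command:
  series:
    - {"dp": [0, 0.002, 0], "turn": 0, "gripper": -0.8}
    - {"dp": [0, 0, 0], "turn": 0, "gripper": -0.8}
    - {"dp": [0, 0, 0], "turn": 0, "gripper": -0.3}
    - {"dp": [0, 0, 0], "turn": 0, "gripper": -0.3}
    - {"dp": [0, 0, 0], "turn": 0, "gripper": -0.3}

```text
t: 9.55
position: [0.6028, -0.1074, 0.0114]
ee_rot: [-1.571, 0.021, -0.023]
contact_force: [-0.5, 0.7, 3.0]
finger_gap: 0.734
```

Emit:
arm_command:
  series:
    - {"dp": [0, 0, 0], "turn": 0, "gripper": 0.2}
    - {"dp": [0, 0, 0], "turn": 0, "gripper": 0.2}
    - {"dp": [-0.008, 0, 0], "turn": 0, "gripper": 0.2}
    - {"dp": [-0.012, 0, 0], "turn": 0, "gripper": 0.2}

```text
t: 9.88
position: [0.5836, -0.1067, 0.0114]
ee_rot: [-1.571, 0.019, -0.025]
contact_force: [3.9, -0.5, 4.3]
finger_gap: 0.738
```

```bash
python3 - <<'E'
from h import *
go([.601,-.107,.025],-.0305+np.pi/2)
s=r.read_camera("side"); crop(s,290,190,90,80,8,"pics/g6.png")
E
```

```text
t 9.88 p [ 0.5836 -0.1067  0.0114] y [ 0.003 -0.    -1.   ] z [ 0.028  1.    -0.   ] J [ 0.16  0.12 -0.27  0.   -1.18 -1.76] F [ 3.9 -0.5  4.3] gap 62.8
turn 0.1 alt -179.9 dp before turn [ 0.0174 -0.0135  0.0002] after turn [ 0.0174 -0.0135  0.0002]
```

View pics/g6.png

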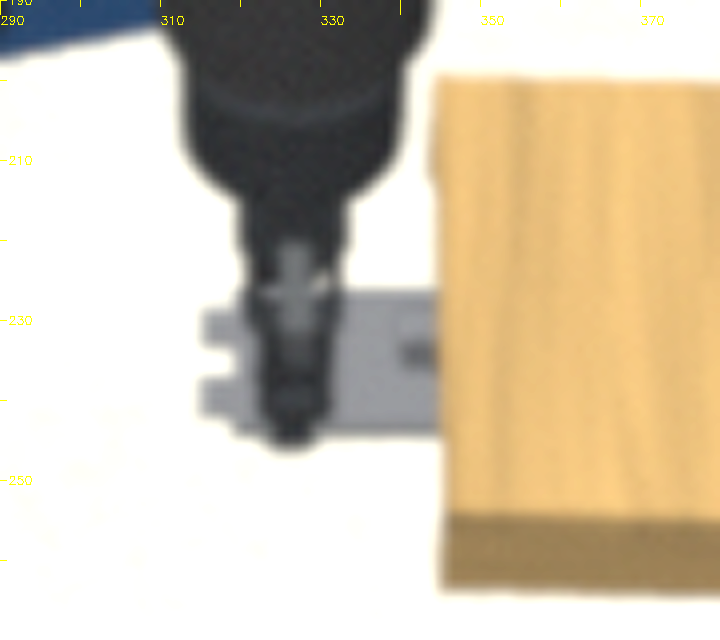

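Emit:
arm_command:
  series:
    - {"dp": [-0.015, 0, 0], "turn": 0, "gripper": 0.2}
    - {"dp": [-0.02, 0, 0], "turn": 0, "gripper": 0.2}
    - {"dp": [-0.02, 0, 0], "turn": 0, "gripper": 0.2}
    - {"dp": [-0.01, 0, 0], "turn": 0, "gripper": 0.2}
    - {"dp": [0, 0, 0], "turn": 0, "gripper": 0.2}

```text
t: 10.35
position: [0.5159, -0.1048, 0.0114]
ee_rot: [-1.57, 0.022, -0.022]
contact_force: [-6.1, 3.3, 9.8]
finger_gap: 0.738
```

Emit:
arm_command:
  series:
    - {"dp": [0, 0, 0], "turn": 0, "gripper": -0.85}
    - {"dp": [0, 0, 0], "turn": 0, "gripper": -0.85}
    - {"dp": [0, 0, 0], "turn": 0, "gripper": -0.85}
    - {"dp": [0, -0.03, 0], "turn": 0, "gripper": -0.85}
    - {"dp": [-0.01, -0.04, 0], "turn": 0, "gripper": -0.85}

```text
t: 10.77
position: [0.5051, -0.1046, 0.0766]
ee_rot: [-1.571, 0.03, -0.015]
contact_force: [1.1, -1.0, 1.3]
finger_gap: 0.926
```

```bash
python3 - <<'E'
from h import *
go([.601,-.107,.025],-.0305+np.pi/2)
s=r.read_camera("side"); crop(s,280,180,90,80,8,"pics/g7.png")
t=r.read_camera("top"); crop(t,320,130,90,80,8,"pics/g8.png")
E
```

```text
t 10.77 p [ 0.5051 -0.1046  0.0766] y [-0.01 -0.   -1.  ] z [ 0.029  1.    -0.001] J [ 0.19 -0.13 -0.39 -0.   -1.32 -1.78] F [ 1.1 -1.   1.3] gap 78.7
turn 0.1 alt -179.9 dp before turn [0.0964 0.0507 0.0005] after turn [0.0964 0.0507 0.0006]
```

View pics/g7.png

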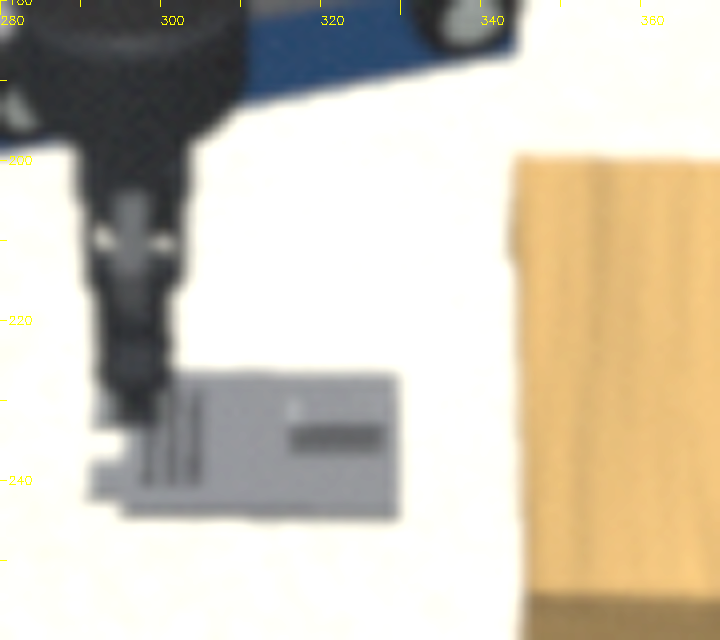

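View pics/g8.png

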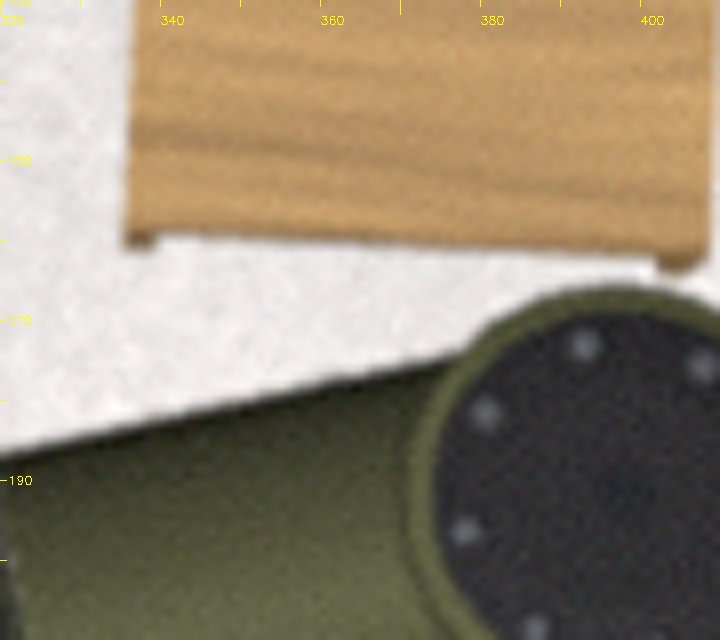

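```bash
python3 - <<'E'
from h import *
b=np.array([0.3,-1.2]) # px bias: observed + b
e=lambda u,v:np.array([280+u/8,180+v/8])+b
ob=[("side",e(400,516),(.05,-.032,.003)),("side",e(398,376),(.05,.032,.006)),("side",e(122,514),(-.05,-.032,.003)),("side",e(92,497),(-.062,-.024,.002)),("side",e(290,428),(.010,.007,.024)),("side",e(384,428),(.044,.007,.024))]
for bb in(0,1):
    p,f=fit([(n,uv-(0 if bb else b),l) for n,uv,l in ob],[.547,-.106,-.03]); print(p.round(4),f.round(1))
CV=[.547,-.1057,-.029]
print(place(CV,[(.0,0,0),(.02,0,0),(.03,0,0)]).round(4))
go(place(CV,[(.02,0,.06)])[0],-.029+np.pi/2)
E
```

```text
[ 0.5472 -0.1116 -0.0741] [ 0.2  1.   0.6  0.3 -0.6  0.4 -0.8  0.4  0.1 -3.8  0.3 -3.6]
[ 0.5483 -0.1073 -0.0736] [ 0.2  1.   0.5  0.3 -0.5  0.4 -0.8  0.4  0.1 -3.8  0.3 -3.5]
[[ 0.547  -0.1057  0.    ]
 [ 0.567  -0.1063  0.    ]
 [ 0.577  -0.1066  0.    ]]
t 10.87 p [ 0.5102 -0.105   0.0871] y [ 0.009 -0.001 -1.   ] z [ 0.028  1.    -0.001] J [ 0.19 -0.14 -0.39  0.   -1.32 -1.79] F [1.2 0.3 0.8] gap 78.5
turn 0.1 alt -179.9 dp before turn [0.0566 0.0276 0.0003] after turn [0.0566 0.0276 0.0004]
```

Emit:
arm_command:
  series:
    - {"dp": [0.028, 0, 0], "turn": 0, "gripper": 0.0}
    - {"dp": [0.028, 0, 0], "turn": 0, "gripper": 0.0}
    - {"dp": [0, 0.02, 0], "turn": 0, "gripper": 0.0}
    - {"dp": [0, 0.007, 0], "turn": 0, "gripper": 0.0}
    - {"dp": [0, 0, 0], "turn": 0, "gripper": 0.0}

```text
t: 11.28
position: [0.5612, -0.1062, 0.05]
ee_rot: [-1.57, 0.028, -0.018]
contact_force: [-0.8, -0.1, -0.6]
finger_gap: 0.502
```

```bash
python3 - <<'E'
from h import *
s=r.read_camera("side"); crop(s,280,180,90,80,8,"pics/g9.png")
go([.567,-.1063,.029],-.029+np.pi/2)
E
```

```text
t 11.33 p [ 0.5619 -0.1063  0.0518] y [-0.004 -0.    -1.   ] z [ 0.029  1.    -0.   ] J [ 0.16  0.04 -0.28 -0.   -1.26 -1.76] F [-0.3 -0.  -0.1] gap 42.8
turn 0.0 alt -180.0 dp before turn [0.0052 0.0228 0.0002] after turn [0.0052 0.0228 0.0002]
```

View pics/g9.png

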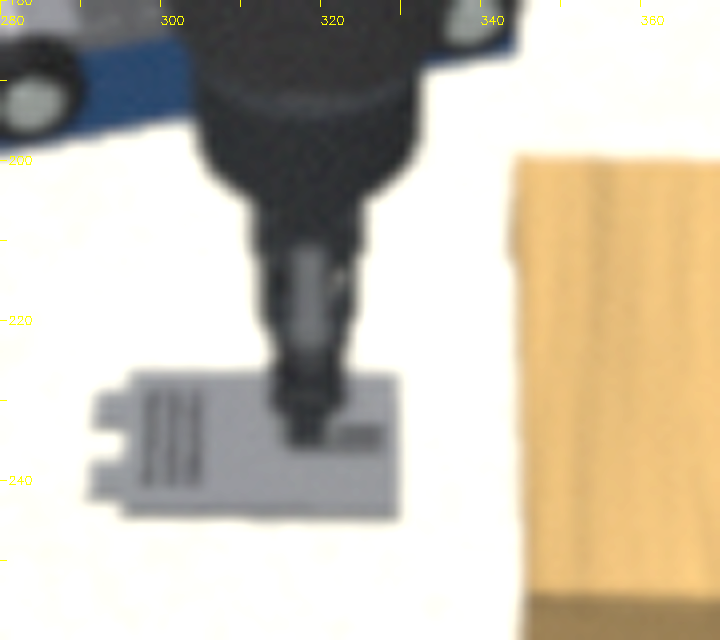

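Emit:
arm_command:
  series:
    - {"dp": [0.004, 0.01, 0], "turn": 0, "gripper": 0.0}
    - {"dp": [0, 0.008, 0], "turn": 0, "gripper": 0.0}
    - {"dp": [0, 0.004, 0], "turn": 0, "gripper": 0.0}
    - {"dp": [0, 0, 0], "turn": 0, "gripper": 0.0}
    - {"dp": [0, 0, 0], "turn": 0, "gripper": 0.0}

```text
t: 11.75
position: [0.5671, -0.1063, 0.0315]
ee_rot: [-1.571, 0.023, -0.022]
contact_force: [-0.3, -1.8, 0.0]
finger_gap: 0.502
```

Emit:
arm_command:
  series:
    - {"dp": [0, 0.002, 0], "turn": 0, "gripper": 1}
    - {"dp": [0, 0, 0], "turn": 0, "gripper": 1}
    - {"dp": [0, 0, 0], "turn": 0, "gripper": 1}
    - {"dp": [0, 0, 0], "turn": 0, "gripper": 1}
    - {"dp": [0, 0, 0], "turn": 0, "gripper": 1}
  grip_force: 25

```text
t: 12.17
position: [0.5675, -0.1063, 0.0299]
ee_rot: [-1.571, 0.022, -0.023]
contact_force: [-0.1, 0.3, 1.1]
finger_gap: 0.157
```

Emit:
arm_command:
  series:
    - {"dp": [0, -0.02, 0], "turn": 0, "gripper": 1}
    - {"dp": [0, -0.035, 0], "turn": 0, "gripper": 1}
    - {"dp": [0, -0.04, 0], "turn": 0, "gripper": 1}
    - {"dp": [0, -0.03, 0], "turn": 0, "gripper": 1}
    - {"dp": [0, 0, 0], "turn": 0, "gripper": 1}

```text
t: 12.58
position: [0.5703, -0.107, 0.1632]
ee_rot: [-1.572, 0.013, -0.032]
contact_force: [0.8, -0.0, 0.5]
finger_gap: 0.16
```

```bash
python3 - <<'E'
from h import *
TR=[.5353,.1200,.220]
go(place(TR,[(.0335,0,.14)])[0],.22+np.pi/2)
s=r.read_camera("side")
p=tool()[1];z=p[2]-.0299
it=[]
for off,c in((.0205,(0,255,0)),):
    C=list(place([p[0],p[1],-.029],[(-off,0,0)])[0][:2])+[-.029]
    it+=[(C,rect(-.05,.05,-.032,.032,z),c,True),(C,rect(-.062,-.05,-.024,-.008,z),c,True),(C,rect(.01,.044,-.007,.007,z+.024),c,True)]
overlay(s,"side",it,270,150,100,80,7,"pics/h1.png")
E
```

```text
t 12.58 p [ 0.5703 -0.107   0.1632] y [ 0.012 -0.001 -1.   ] z [ 0.028  1.    -0.001] J [ 0.16 -0.02 -0.13  0.   -1.45 -1.76] F [ 0.8 -0.   0.5] gap 13.6
turn -14.2 alt 165.8 dp before turn [-0.0092  0.0228  0.2341] after turn [0.0486 0.0235 0.2292]
```

View pics/h1.png

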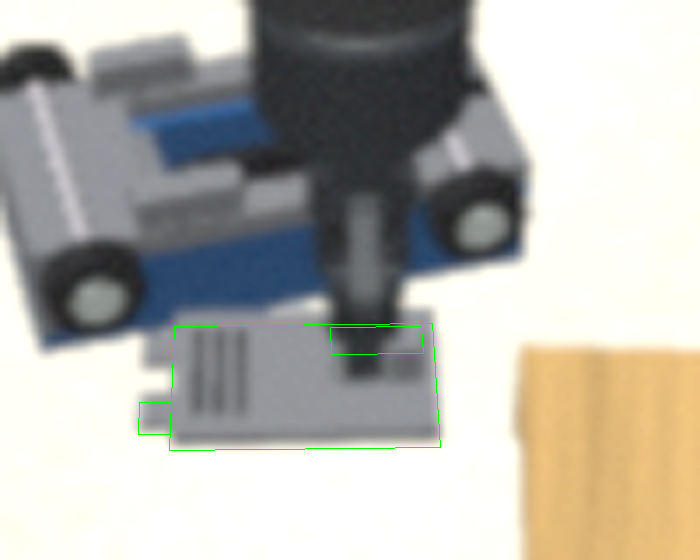

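Emit:
arm_command:
  series:
    - {"dp": [0, 0, 0.036], "turn": -7.1, "gripper": 1}
    - {"dp": [0.004, 0, 0.037], "turn": -7.1, "gripper": 1}
    - {"dp": [0.01, 0, 0.038], "turn": 0, "gripper": 1}
    - {"dp": [0.01, 0, 0.038], "turn": 0, "gripper": 1}
    - {"dp": [0.01, 0, 0.036], "turn": 0, "gripper": 1}

```text
t: 13.05
position: [0.5729, 0.0846, 0.1533]
ee_rot: [-1.564, -0.171, 0.173]
contact_force: [0.6, -0.6, -0.6]
finger_gap: 0.148
```

Emit:
arm_command:
  series:
    - {"dp": [0.006, 0, 0.02], "turn": 0, "gripper": 1}
    - {"dp": [0, 0, 0.012], "turn": 0, "gripper": 1}
    - {"dp": [0, 0, 0], "turn": 0, "gripper": 1}
    - {"dp": [0, 0, 0], "turn": 0, "gripper": 1}
    - {"dp": [0, 0, 0], "turn": 0, "gripper": 1}

```text
t: 13.47
position: [0.5724, 0.1143, 0.1542]
ee_rot: [-1.564, -0.171, 0.172]
contact_force: [0.6, 0.4, -0.4]
finger_gap: 0.156
```

```bash
cat > cvov.py <<'E'
from h import *
import sys
TR=[.5353,.1200,.220]
def run(name,h=.0299,tx=.0335,tz=.11,off=.0205):
    go(place(TR,[(tx,0,tz)])[0],.22+np.pi/2)
    s=r.read_camera("side");t=r.read_camera("top")
    p=tool()[1];z=p[2]-h; c=(0,255,0); Rr=(0,0,255); Y=(0,255,255)
    c2,s2=np.cos(.22),np.sin(.22); d=p[:2]-np.array(TR[:2]); print("tcp in truck",(c2*d[0]+s2*d[1]).round(4),(-s2*d[0]+c2*d[1]).round(4),"cover x",(c2*d[0]+s2*d[1]-off).round(4))
    C=list(place([p[0],p[1],.22],[(-off,0,0)])[0][:2])+[.22]
    it=[(C,rect(-.05,.05,-.032,.032,z),c,True),(C,rect(-.062,-.05,-.024,-.008,z),c,True),(C,rect(-.062,-.05,.008,.024,z),c,True),(C,rect(.01,.044,-.007,.007,z+.024),c,True)]
    it+=[(TR,rect(-.115,.115,-.055,.055,.061),Rr,True),(TR,rect(-.054,.052,-.035,.035,.061),Y,True)]
    overlay(s,"side",it,255,115,95,90,8,f"pics/{name}s.png"); overlay(t,"top",it,240,140,100,115,5,f"pics/{name}t.png")
    crop(s,255,115,95,90,8,f"pics/{name}c.png")
E
python3 -c "
from cvov import *
run('i1')"
```

```text
t 13.47 p [0.5724 0.1143 0.1542] y [-0.001 -0.    -1.   ] z [-0.217  0.976 -0.   ] J [ 0.54  0.01 -0.12 -0.   -1.44 -1.89] F [ 0.6  0.4 -0.4] gap 13.3
turn -0.1 alt 179.9 dp before turn [-0.0015  0.0441  0.0136] after turn [-0.0015  0.0441  0.0136]
tcp in truck 0.0351 -0.0139 cover x 0.0146
```

View pics/i1s.png

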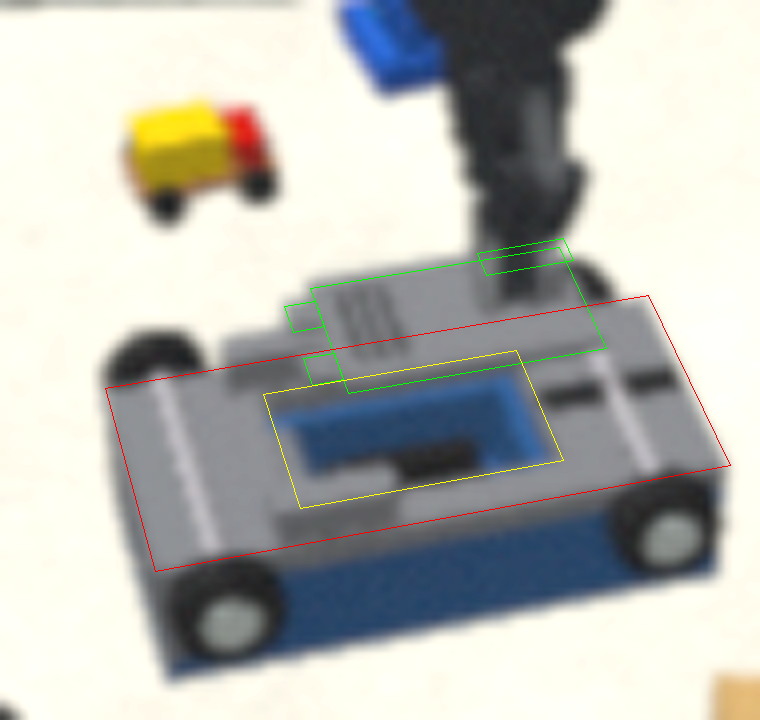

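View pics/i1t.png

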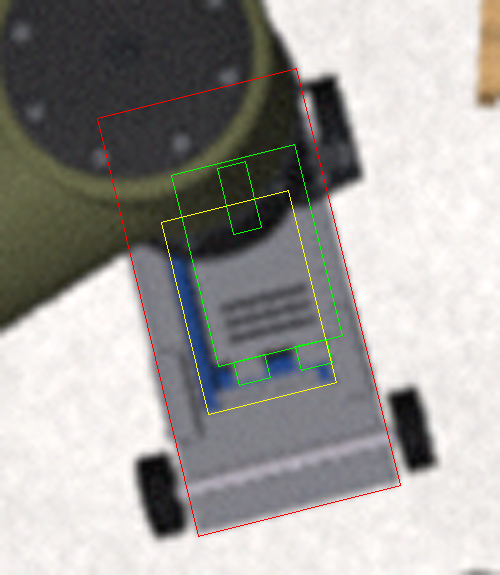

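```bash
python3 -c "
from cvov import *
t=r.read_camera('top'); crop(t,255,180,70,55,10,'pics/i2.png')
p=tool()[1];C=list(place([p[0],p[1],.22],[(-.0205,0,0)])[0][:2])+[.22]
z=p[2]-.0299
print(pix('top',place(C,[(-.062,.024,z+.004),(-.062,.008,z+.004),(-.062,-.008,z+.004),(-.062,-.024,z+.004),(-.05,.032,z+.006),(-.05,-.032,z+.006)])).round(1).tolist())
"
```

```text
[[287.2, 216.6], [293.4, 215.0], [299.6, 213.4], [305.8, 211.8], [282.9, 212.7], [307.8, 206.4]]
```

View pics/i2.png

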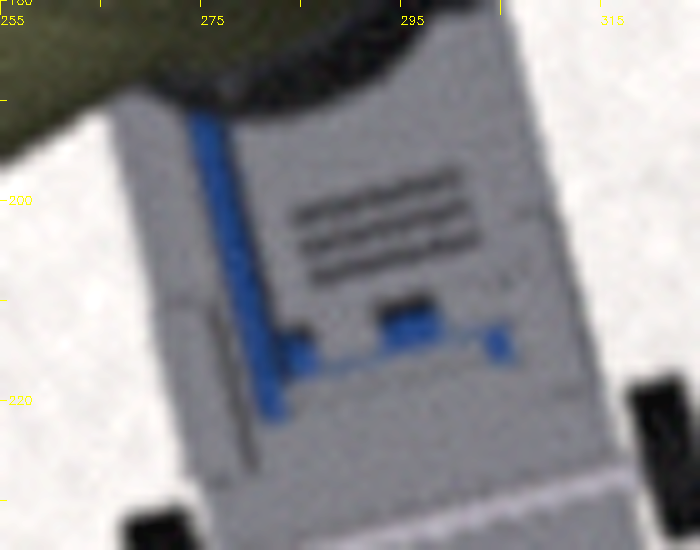

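View pics/i1c.png

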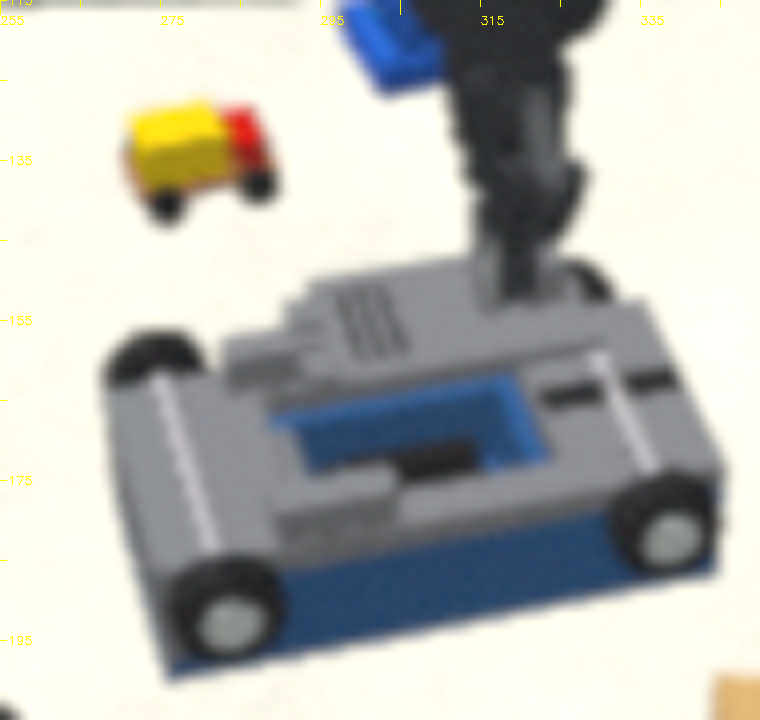

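Emit:
arm_command:
  series:
    - {"dp": [-0.0015, 0, 0.0136], "turn": 0, "gripper": 1}
    - {"dp": [0, 0.02, 0], "turn": 0, "gripper": 1}
    - {"dp": [0, 0.02, 0], "turn": 0, "gripper": 1}
    - {"dp": [0, 0.014, 0], "turn": 0, "gripper": 1}
    - {"dp": [0, 0, 0], "turn": 0, "gripper": 1}

```text
t: 14.03
position: [0.5663, 0.1277, 0.0968]
ee_rot: [-1.565, -0.167, 0.176]
contact_force: [-1.1, 0.1, -0.9]
finger_gap: 0.154
```

Emit:
arm_command:
  series:
    - {"dp": [0, 0, 0], "turn": 0, "gripper": 1}

```text
t: 14.12
position: [0.5679, 0.1279, 0.1003]
ee_rot: [-1.565, -0.171, 0.173]
contact_force: [0.3, -0.6, -0.7]
finger_gap: 0.155
```

```bash
python3 -c "
from cvov import *
run('j1',tz=.09)"
```

```text
t 14.12 p [0.5679 0.1279 0.1003] y [-0.001 -0.001 -1.   ] z [-0.217  0.976 -0.001] J [ 0.57  0.03 -0.2   0.   -1.35 -1.92] F [ 0.3 -0.6 -0.7] gap 13.1
turn -0.1 alt 179.9 dp before turn [-0.      0.0103 -0.0006] after turn [-0.      0.0103 -0.0006]
tcp in truck 0.0346 0.0008 cover x 0.0141
```

View pics/j1c.png

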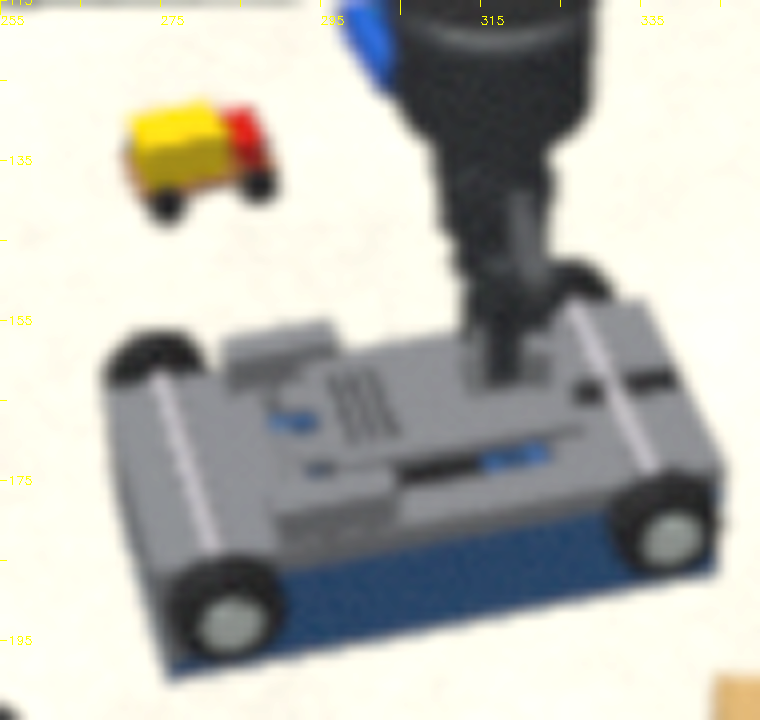

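View pics/j1t.png

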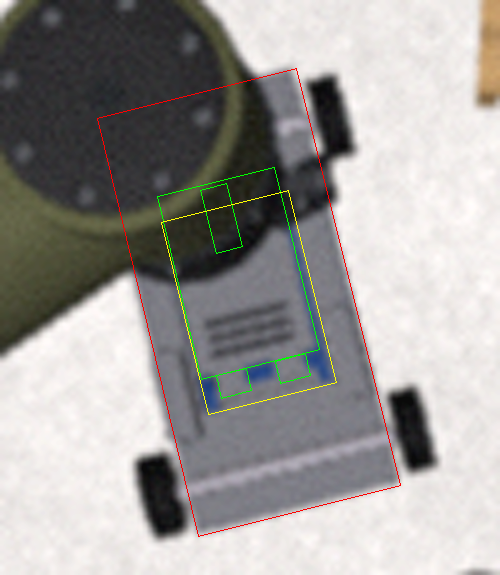

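Emit:
arm_command:
  series:
    - {"dp": [-0.001, 0.005, -0.001], "turn": 0, "gripper": 1}
    - {"dp": [0, 0.004, 0], "turn": 0, "gripper": 1}
    - {"dp": [0, 0.002, 0], "turn": 0, "gripper": 1}
    - {"dp": [0, 0, 0], "turn": 0, "gripper": 1}
  grip_force: 20

```text
t: 14.55
position: [0.5676, 0.1271, 0.0907]
ee_rot: [-1.564, -0.173, 0.172]
contact_force: [-2.7, -0.2, 2.6]
finger_gap: 0.156
```

Emit:
arm_command:
  series:
    - {"dp": [0, 0.002, 0], "turn": 0, "gripper": 1}
    - {"dp": [0, 0, 0], "turn": 0, "gripper": 1}

```text
t: 14.72
position: [0.5677, 0.1271, 0.0906]
ee_rot: [-1.564, -0.174, 0.171]
contact_force: [-9.1, -0.2, 12.7]
finger_gap: 0.16
```

Emit:
arm_command:
  series:
    - {"dp": [0, 0.002, 0], "turn": 0, "gripper": 1}
    - {"dp": [0, 0, 0], "turn": 0, "gripper": 1}

```text
t: 14.88
position: [0.5678, 0.1271, 0.0899]
ee_rot: [-1.564, -0.175, 0.171]
contact_force: [-12.0, 0.2, 18.3]
finger_gap: 0.153
```

```bash
python3 -c "
from cvov import *
run('k1',tz=.09)"
```

```text
t 14.88 p [0.5678 0.1271 0.0899] y [ 0.003 -0.    -1.   ] z [-0.218  0.976 -0.001] J [ 0.57  0.03 -0.22  0.   -1.32 -1.92] F [-12.    0.2  18.3] gap 13.0
turn 0.0 alt -180.0 dp before turn [ 0.0002 -0.0001  0.0002] after turn [ 0.0002 -0.0001  0.0002]
tcp in truck 0.0333 -0.0002 cover x 0.0128
```

View pics/k1c.png

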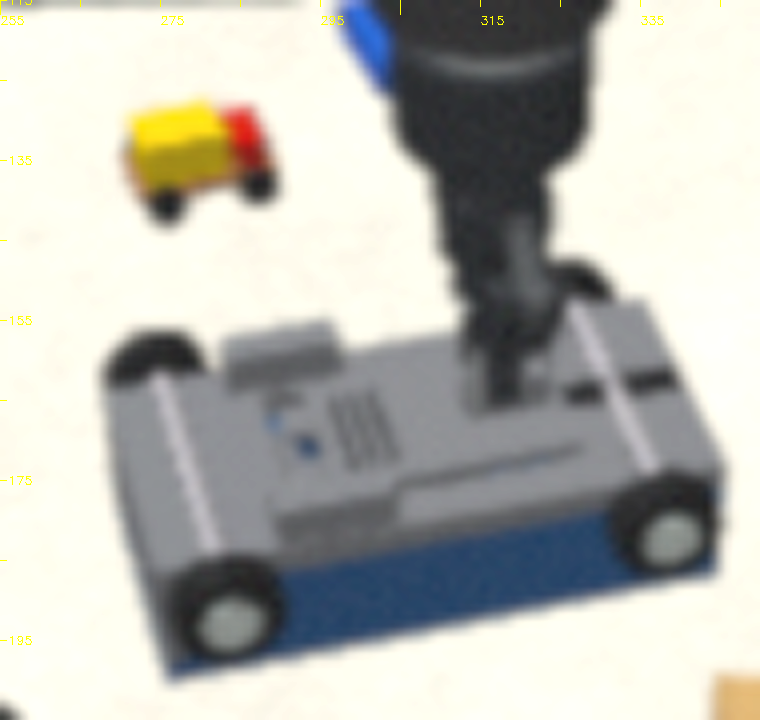

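Emit:
arm_command:
  series:
    - {"dp": [0, -0.004, 0], "turn": 0, "gripper": 1}
    - {"dp": [0, 0, 0], "turn": 0, "gripper": 1}
    - {"dp": [0, 0, 0], "turn": 0, "gripper": 0.45}
    - {"dp": [0, 0, 0], "turn": 0, "gripper": 0.45}
    - {"dp": [0, 0, 0], "turn": 0, "gripper": 0.45}

```text
t: 15.4
position: [0.5673, 0.1269, 0.089]
ee_rot: [-1.564, -0.171, 0.173]
contact_force: [-0.0, -0.4, 0.2]
finger_gap: 0.275
```

```bash
python3 -c "
from cvov import *
run('l1',tz=.09)
t=r.read_camera('top'); crop(t,255,180,70,55,10,'pics/l2.png')
"
```

```text
t 15.4 p [0.5673 0.1269 0.089 ] y [-0.001 -0.    -1.   ] z [-0.217  0.976 -0.   ] J [ 0.56  0.03 -0.22 -0.   -1.32 -1.92] F [-0.  -0.4  0.2] gap 23.4
turn -0.0 alt 180.0 dp before turn [ 0.0008 -0.001   0.0003] after turn [ 0.0008 -0.001   0.0003]
tcp in truck 0.0328 -0.0003 cover x 0.0123
```

View pics/l1c.png

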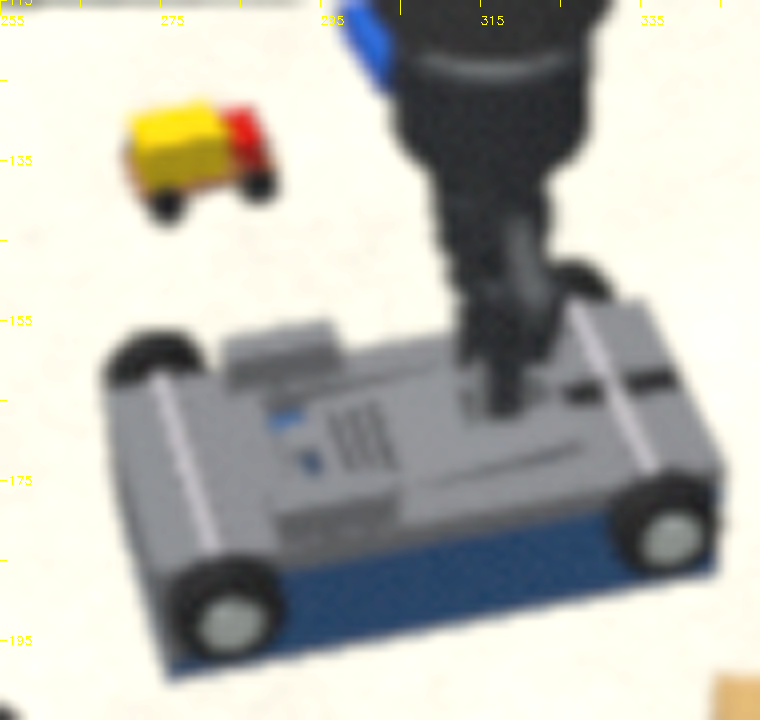

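View pics/l2.png

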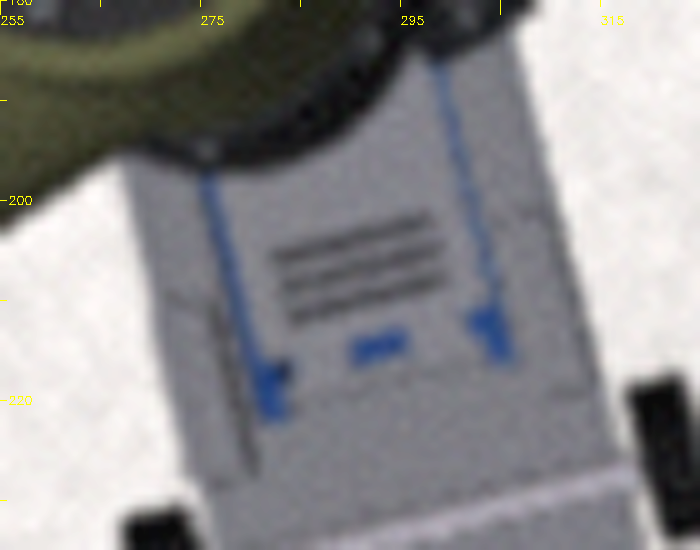

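Emit:
arm_command:
  series:
    - {"dp": [0, 0.001, 0], "turn": 0, "gripper": 1}
    - {"dp": [0, 0, 0], "turn": 0, "gripper": 1}
    - {"dp": [0, 0, 0], "turn": 0, "gripper": 1}
    - {"dp": [0, 0, 0], "turn": 0, "gripper": 1}

```text
t: 15.88
position: [0.5676, 0.1269, 0.0888]
ee_rot: [-1.564, -0.172, 0.172]
contact_force: [0.5, -1.4, 1.2]
finger_gap: 0.159
```

Emit:
arm_command:
  series:
    - {"dp": [-0.003, 0, 0], "turn": 0, "gripper": 1}
    - {"dp": [-0.003, 0, 0], "turn": 0, "gripper": 1}
    - {"dp": [0, 0, 0], "turn": 0, "gripper": 1}

```text
t: 16.13
position: [0.5608, 0.1257, 0.0882]
ee_rot: [-1.564, -0.171, 0.173]
contact_force: [0.9, 0.4, -1.2]
finger_gap: 0.155
```

```bash
python3 -c "
from cvov import *
run('m1',tz=.09)
t=r.read_camera('top'); crop(t,255,180,70,55,10,'pics/m2.png')
"
```

```text
t 16.13 p [0.5608 0.1257 0.0882] y [-0.001  0.    -1.   ] z [-0.218  0.976  0.   ] J [ 0.57  0.01 -0.23 -0.   -1.32 -1.92] F [ 0.9  0.4 -1.2] gap 13.2
turn -0.0 alt 180.0 dp before turn [ 0.0074 -0.0018 -0.    ] after turn [ 0.0074 -0.0018 -0.    ]
tcp in truck 0.0266 -0.0 cover x 0.0061
```

View pics/m2.png

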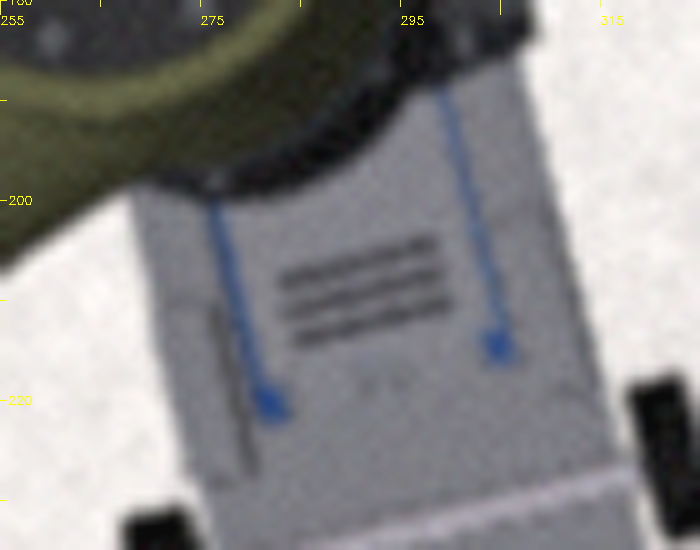

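Emit:
arm_command:
  series:
    - {"dp": [-0.003, 0, 0], "turn": 0, "gripper": 1}
    - {"dp": [-0.003, 0, 0], "turn": 0, "gripper": 1}
    - {"dp": [-0.001, 0, 0], "turn": 0, "gripper": 1}
    - {"dp": [0, 0, 0], "turn": 0, "gripper": 1}
    - {"dp": [0, 0, 0], "turn": 0, "gripper": 1}

```text
t: 16.7
position: [0.5547, 0.1242, 0.0887]
ee_rot: [-1.564, -0.172, 0.172]
contact_force: [-0.2, -0.4, -1.0]
finger_gap: 0.158
```

```bash
python3 -c "
from cvov import *
run('n1',tz=.09)
t=r.read_camera('top'); crop(t,255,180,70,55,10,'pics/n2.png')
"
```

```text
t 16.7 p [0.5547 0.1242 0.0887] y [ 0.  0. -1.] z [-0.218  0.976  0.   ] J [ 0.57 -0.   -0.25 -0.   -1.32 -1.92] F [-0.2 -0.4 -1. ] gap 13.4
turn -0.0 alt 180.0 dp before turn [ 0.0136 -0.0013  0.0001] after turn [ 0.0136 -0.0013  0.0001]
tcp in truck 0.0199 -0.0001 cover x -0.0006
```

View pics/n2.png

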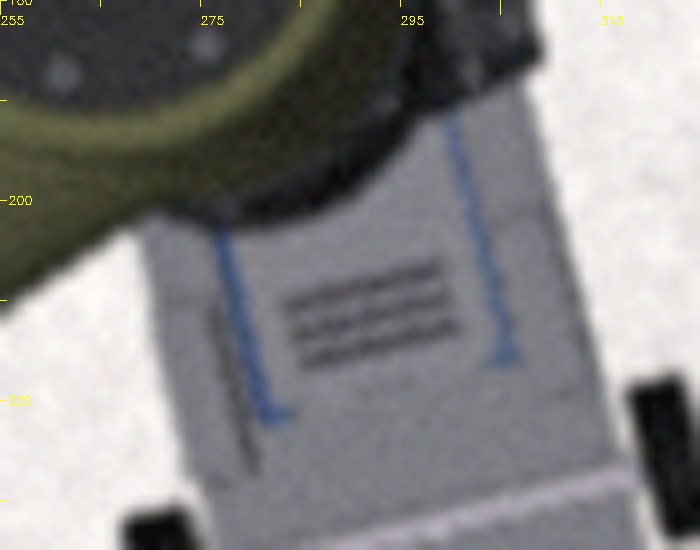

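View pics/n1c.png

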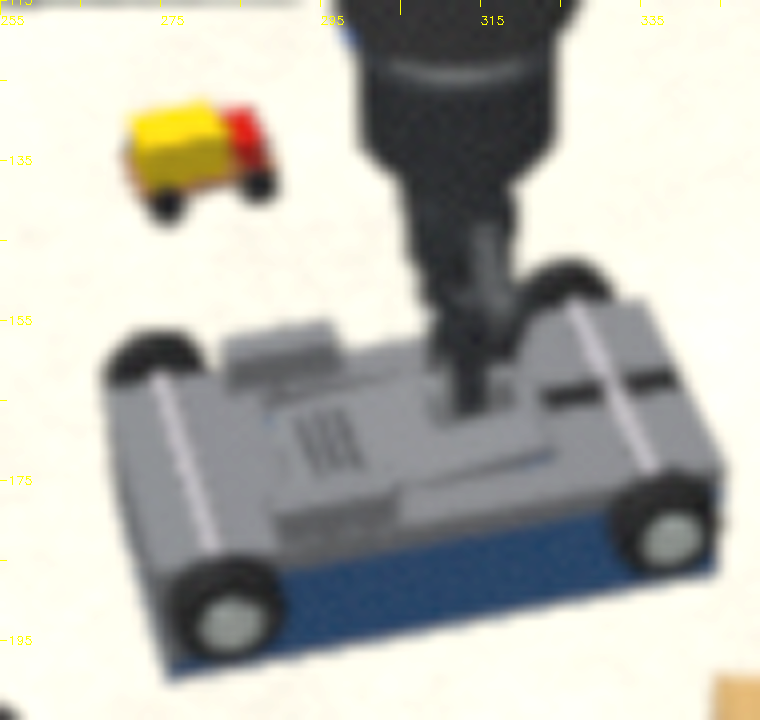

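Emit:
arm_command:
  series:
    - {"dp": [0, 0, 0], "turn": 0, "gripper": 0.6}
    - {"dp": [0, 0, 0], "turn": 0, "gripper": 0.5}
    - {"dp": [0, 0, 0], "turn": 0, "gripper": 0.5}
    - {"dp": [0, 0, 0], "turn": 0, "gripper": 0.5}

```text
t: 17.18
position: [0.5548, 0.1242, 0.0888]
ee_rot: [-1.564, -0.172, 0.172]
contact_force: [-0.5, -1.0, 0.7]
finger_gap: 0.252
```

```bash
python3 -c "
from cvov import *
run('o1',tz=.09)
t=r.read_camera('top'); crop(t,255,160,70,70,8,'pics/o2.png')
"
```

```text
t 17.18 p [0.5548 0.1242 0.0888] y [ 0.  0. -1.] z [-0.218  0.976  0.   ] J [ 0.57 -0.   -0.25  0.   -1.32 -1.92] F [-0.5 -1.   0.7] gap 21.4
turn -0.0 alt 180.0 dp before turn [ 0.0135 -0.0012  0.0002] after turn [ 0.0135 -0.0012  0.0002]
tcp in truck 0.0199 -0.0002 cover x -0.0006
```

View pics/o1c.png

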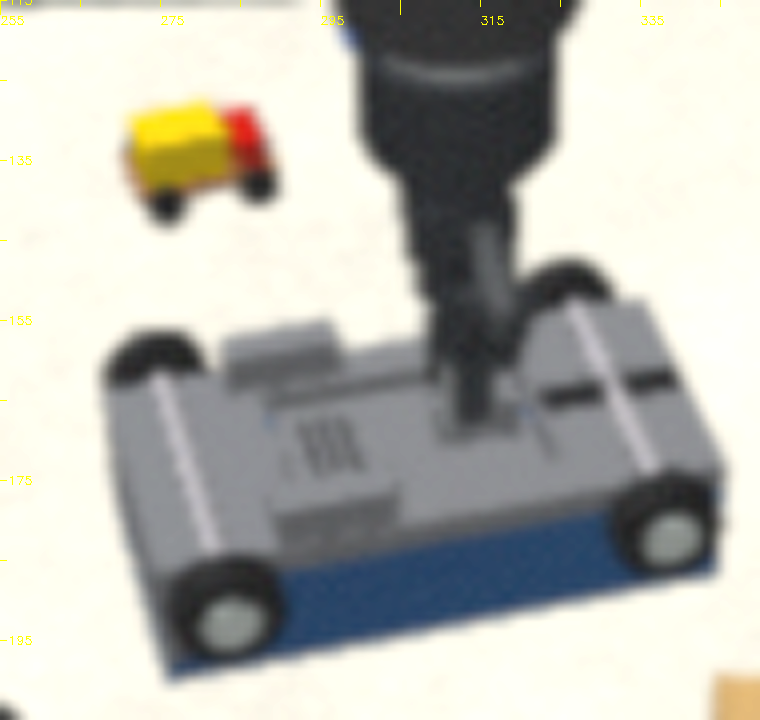

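View pics/o2.png

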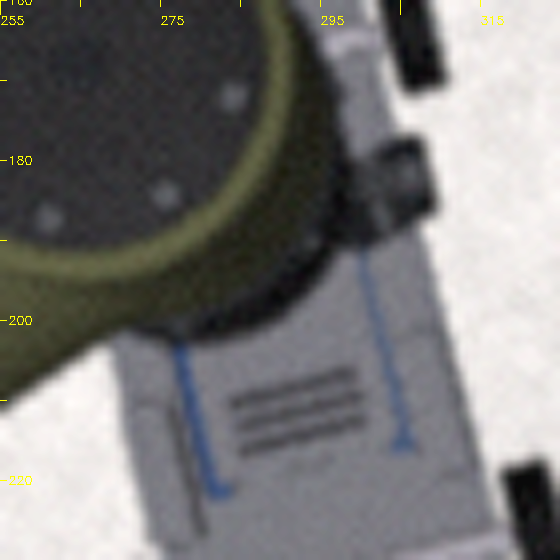

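Emit:
arm_command:
  series:
    - {"dp": [0, -0.01, 0], "turn": 0, "gripper": 0.5}
    - {"dp": [0, -0.02, 0], "turn": 0, "gripper": 0.5}
    - {"dp": [0, -0.04, 0], "turn": 0, "gripper": 0.5}
    - {"dp": [0, -0.04, 0], "turn": 0, "gripper": 0.5}
    - {"dp": [0, -0.03, -0.03], "turn": 0, "gripper": 0.5}

```text
t: 17.75
position: [0.5613, 0.0977, 0.2326]
ee_rot: [-1.563, -0.178, 0.172]
contact_force: [1.1, -0.7, 1.1]
finger_gap: 0.251
```

Emit:
arm_command:
  series:
    - {"dp": [-0.01, 0, -0.04], "turn": 0, "gripper": 0.5}
    - {"dp": [-0.01, 0, -0.04], "turn": 0, "gripper": 0.5}
    - {"dp": [-0.01, 0, -0.04], "turn": 0, "gripper": 0.5}
    - {"dp": [-0.01, 0, -0.04], "turn": 0, "gripper": 0.5}
    - {"dp": [-0.01, 0, -0.04], "turn": 0, "gripper": 0.5}

```text
t: 18.17
position: [0.5555, -0.1126, 0.2294]
ee_rot: [-1.564, -0.174, 0.171]
contact_force: [1.6, 0.0, -0.2]
finger_gap: 0.251
```

Emit:
arm_command:
  series:
    - {"dp": [-0.01, 0, -0.04], "turn": 0, "gripper": 0.5}
    - {"dp": [-0.01, 0, -0.03], "turn": 0, "gripper": 0.5}
    - {"dp": [0, 0, 0], "turn": 0, "gripper": 0.5}

```text
t: 18.42
position: [0.5505, -0.1883, 0.2289]
ee_rot: [-1.565, -0.168, 0.168]
contact_force: [0.3, 1.5, -0.3]
finger_gap: 0.244
```

```bash
python3 -c "
from cvov import *
s=r.read_camera('side');t=r.read_camera('top'); cv2.imwrite('pics/tf.png',t); cv2.imwrite('pics/sf.png',s)
c=(0,255,0); C=[.5353,.12,.22]; z=.049
it=[(C,rect(-.05,.05,-.032,.032,z+.006),c,True),(C,rect(.01,.044,-.007,.007,z+.024),(0,0,255),True),(C,rect(-.054,.052,-.035,.035,.061),(0,255,255),True)]
overlay(s,'side',it,255,120,95,80,8,'pics/p1.png');crop(s,255,120,95,80,8,'pics/p2.png'); crop(t,245,145,85,100,6,'pics/p3.png')
overlay(t,'top',it,245,145,85,100,6,'pics/p4.png')
"
```

```text
(no output)
```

View pics/p2.png

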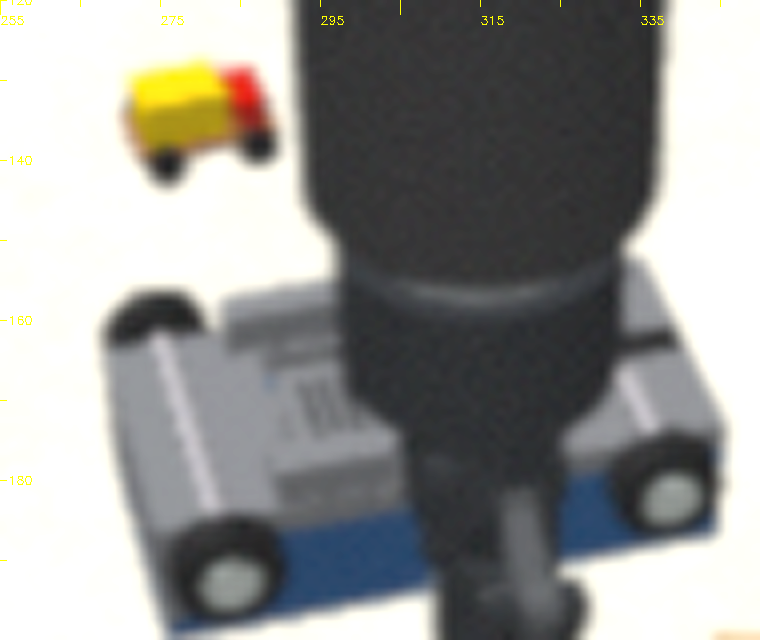

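View pics/p1.png

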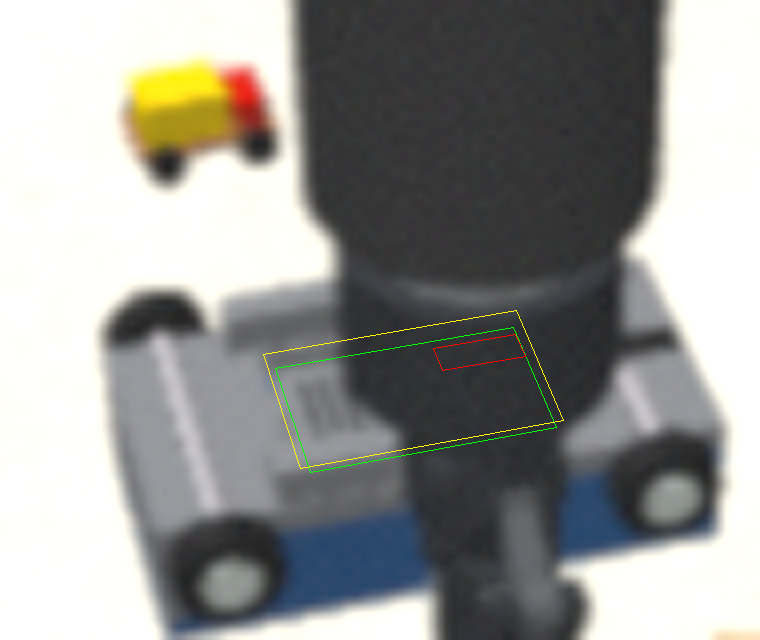

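View pics/p4.png

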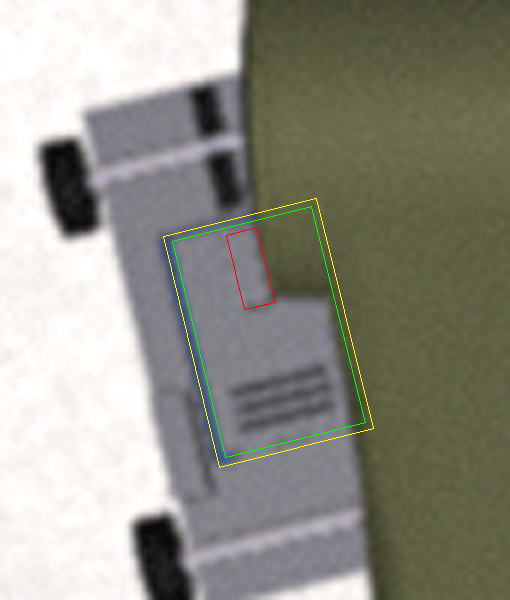

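View pics/p3.png

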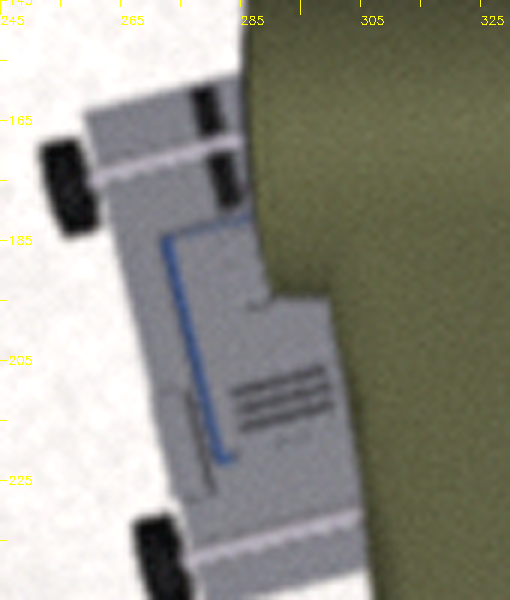

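View pics/tf.png

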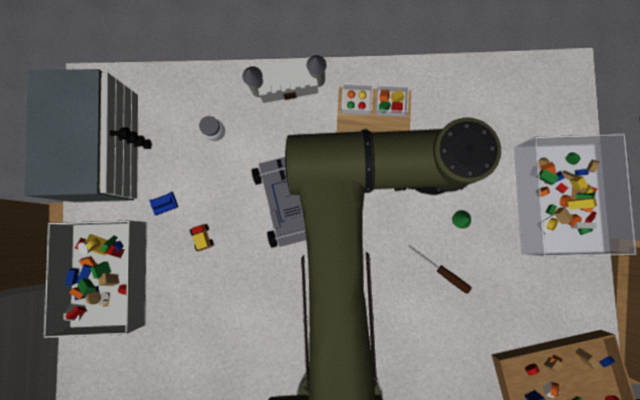

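Emit:
arm_command:
  series:
    - {"dp": [-0.025, 0, -0.03], "turn": 0, "gripper": 0.5}
    - {"dp": [-0.025, 0, -0.03], "turn": 0, "gripper": 0.5}
    - {"dp": [-0.025, 0, -0.03], "turn": 0, "gripper": 0.5}
    - {"dp": [-0.025, 0, -0.03], "turn": 0, "gripper": 0.5}
    - {"dp": [-0.025, 0, -0.03], "turn": 0, "gripper": 0.5}

```text
t: 18.93
position: [0.462, -0.3571, 0.229]
ee_rot: [-1.564, -0.175, 0.173]
contact_force: [0.5, -0.3, 0.4]
finger_gap: 0.254
```

Emit:
arm_command:
  series:
    - {"dp": [-0.02, 0, -0.035], "turn": 0, "gripper": 0.5}
    - {"dp": [-0.02, 0, -0.035], "turn": 0, "gripper": 0.5}
    - {"dp": [-0.02, 0, -0.035], "turn": 0, "gripper": 0.5}
    - {"dp": [-0.01, 0, -0.035], "turn": 0, "gripper": 0.5}
    - {"dp": [0, 0, -0.02], "turn": 0, "gripper": 0.5}

```text
t: 19.35
position: [0.4277, -0.5307, 0.2284]
ee_rot: [-1.565, -0.171, 0.171]
contact_force: [1.0, 0.7, 0.6]
finger_gap: 0.249
```

```bash
python3 -c "
from cvov import *
s=r.read_camera('side');t=r.read_camera('top'); cv2.imwrite('pics/tf2.png',t); cv2.imwrite('pics/sf2.png',s)
c=(0,255,0); C=[.5353,.12,.22]; z=.049
it=[(C,rect(-.05,.05,-.032,.032,z+.006),c,True),(C,rect(.01,.044,-.007,.007,z+.024),(0,0,255),True),(C,rect(-.054,.052,-.035,.035,.061),(0,255,255),True)]
overlay(s,'side',it,255,120,95,80,8,'pics/q1.png');crop(s,255,120,95,80,8,'pics/q2.png'); crop(t,245,145,85,100,6,'pics/q3.png')
"
```

```text
(no output)
```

View pics/q2.png

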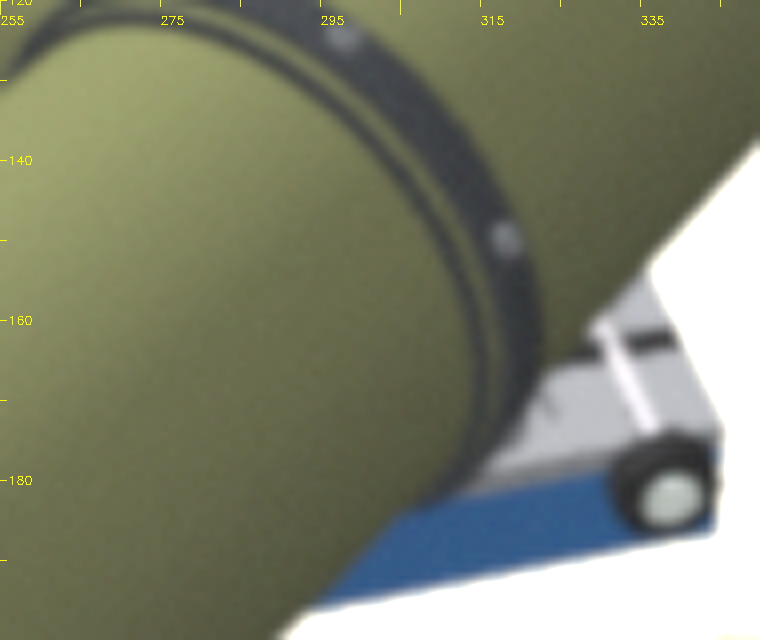

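View pics/q3.png

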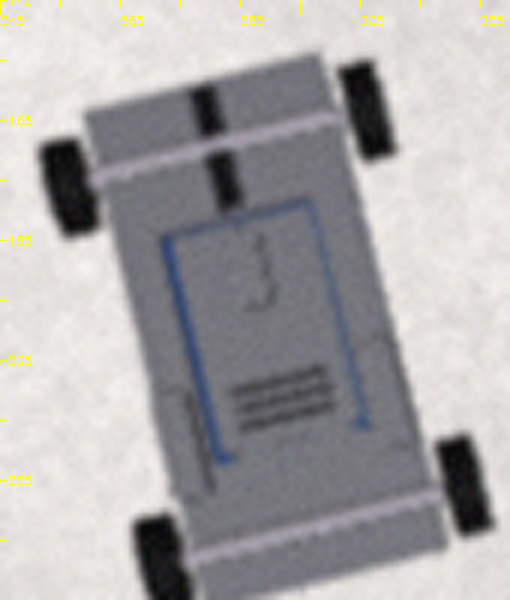

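View pics/tf2.png

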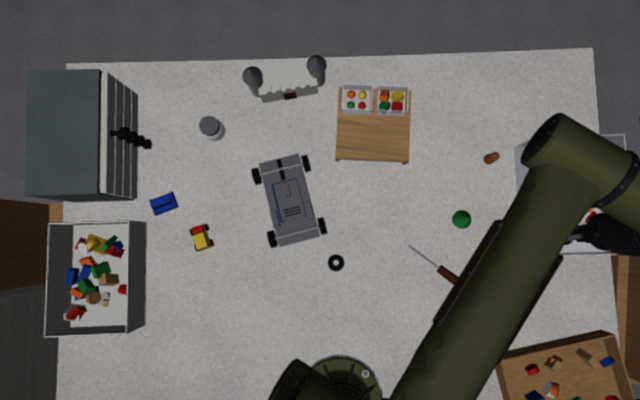

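Emit:
arm_command:
  series:
    - {"dp": [-0.04, 0, 0], "turn": 0, "gripper": 0.5}
    - {"dp": [-0.04, 0, 0], "turn": 0, "gripper": 0.5}
    - {"dp": [-0.04, 0, 0], "turn": 0, "gripper": 0.5}
    - {"dp": [-0.04, 0, 0], "turn": 0, "gripper": 0.5}
    - {"dp": [-0.04, 0, 0.01], "turn": 0, "gripper": 0.5}

```text
t: 19.87
position: [0.231, -0.5615, 0.2282]
ee_rot: [-1.564, -0.174, 0.174]
contact_force: [-0.1, -0.7, -0.6]
finger_gap: 0.252
```

Emit:
arm_command:
  series:
    - {"dp": [-0.03, 0, 0], "turn": 0, "gripper": 0.5}
    - {"dp": [0, 0, 0], "turn": 0, "gripper": 0.5}
    - {"dp": [0, 0, 0], "turn": 0, "gripper": 0.5}

```text
t: 20.12
position: [0.2018, -0.5681, 0.2293]
ee_rot: [-1.565, -0.173, 0.171]
contact_force: [0.7, 0.2, 0.2]
finger_gap: 0.249
```

```bash
python3 -c "
from cvov import *
s=r.read_camera('side'); cv2.imwrite('pics/sf3.png',s)
c=(0,255,0); C=[.5353,.12,.22]; z=.049
it=[(C,rect(-.05,.05,-.032,.032,z+.006),c,True),(C,rect(.01,.044,-.007,.007,z+.024),(0,0,255),True)]
overlay(s,'side',it,255,120,95,80,8,'pics/r1.png');crop(s,255,120,95,80,8,'pics/r2.png')
"
```

```text
(no output)
```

View pics/r1.png

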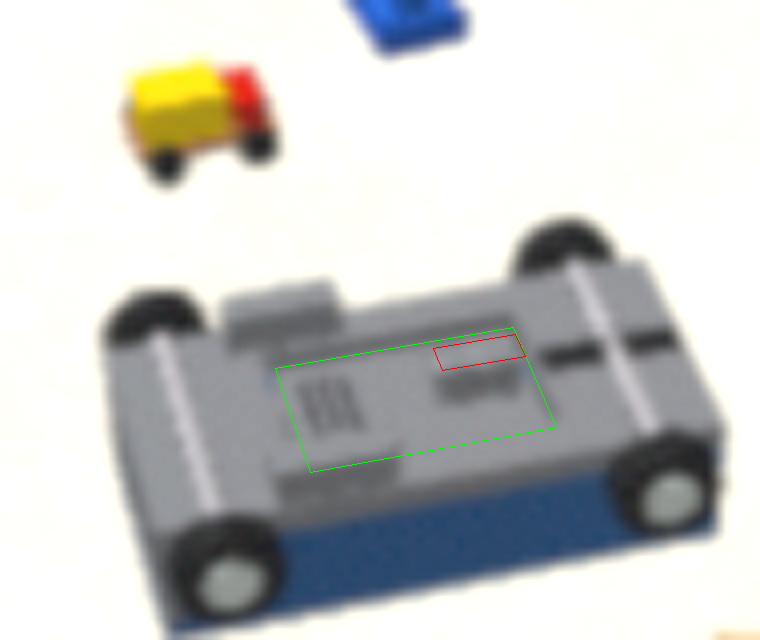

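View pics/r2.png

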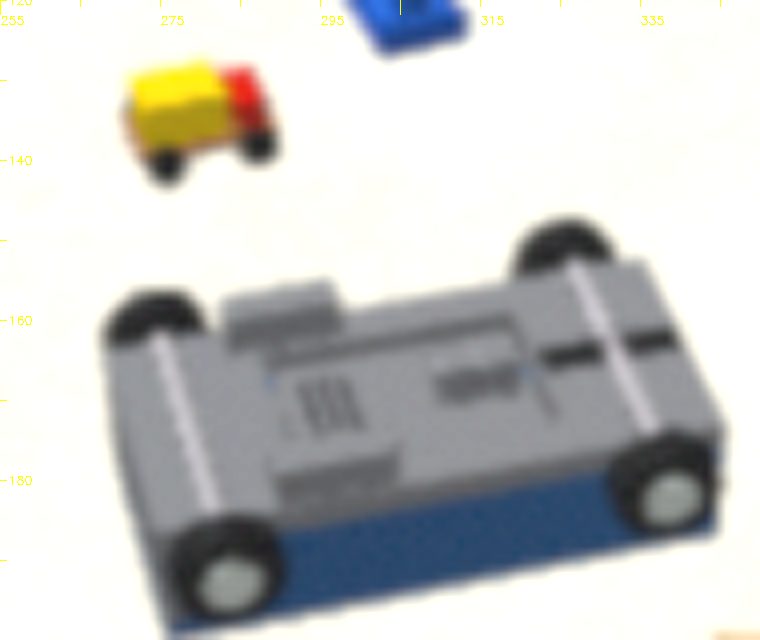

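The cover lies flat below deck level: the far recess wall shows as an even strip along its whole length (270–515, 315–360 in the crop), and the near plate edge is hidden below the deck. Nothing else has moved, so I'm handing in.

```bash
python3 -c "
from plant import r
print(r.hand_in())"
```

```text
the job is handed in; nothing more can be done
None
```

The battery holder is in the bay and the cover lies flat over it, with its tabs under the lip. I handed the job in at about 20 s of the 72 s allowed.

**What I did**
- **Battery holder:** I gripped the black holder by its web and set it into the bay.
- **Fetching the cover:** I pulled it out from under the riser by its sides, after a first grip that closed above the plate. Then I picked it up by the rib.
- **Fitting the cover:** I rested its rib end on the deck and pressed with about 18 N to tilt it, but it did not turn in the grip. Letting go dropped the tab end into the recess. I gripped it again, slid the tabs under the lip with almost no force, and released it so it swung down.

**Last checks**
- **Top view:** the cover sits inside the recess with small margins all round. Its estimated position is about 0.6 mm from the seat.
- **Side view:** the plate lies evenly below deck level.
- **Other objects:** the bystanders, the blue decoy and the riser look unmoved, and the arm is clear of everything.

The tabs under the lip and the covered holder could not be seen directly at the end. The side camera read about 1 px (roughly 2–3 mm) off the top camera for the truck and cover, so I relied on the top view for positions.

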